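Set up the guide lane of a conveyor module and reload its carriers

TASK

Get the small conveyor module ready to run: slide the loose steel straightedge back until it bears on both red-capped pins, lay the setting gauge in the middle of the lane against it, and swing both orange-knobbed levers until the two rollers just touch the gauge without squeezing it. Slide the gauge at least 5 cm along the lane, either way, to see that it runs freely between straightedge and rollers, then put it back in its wooden tray. Finally set every blue carrier on the bench into the lane, lengthwise between straightedge and rollers, and leave the straightedge on its pins, the rollers as you set them and the other things on the bench where they are.

Things in the scene. Friction and masses are not known exactly. Their poses are not given: they have to be found in the camera images.
- guide_plate: fixed aluminium base plate of the module, 185 x 400 x 12 mm; origin: centre of its underside; x points from the rollers to the pins (away from the robot), y along the lane, z up. In its frame (mm): pins at x 65, y 120 and -120; straightedge on both pins: centre line x 37, lane-side face x 17; adjuster bolt axes at x -61, y 80 (left) and -80 (right)
- lane_middle (a point): middle of the lane on the plate's top (in the plate frame x -13, y 0, z 12 mm; axes as the plate's). The lane is 60 mm wide when set; a dark strip 50 mm wide marks it
- left_pin (a point): axis of the left red-capped steel pin (16 mm diameter, 41 mm high above the plate), 12.5 mm above the plate
- right_pin (a point): axis of the right red-capped steel pin (same sizes)
- straightedge: loose I-section steel bar, 340 mm long (its y), 40 mm wide (x), 25 mm high, 0.9 kg; origin: centre of its underside. At first it lies on the plate, its middle 17 to 33 mm short of its place, askew by up to 0.1 rad; pinch it across its 40 mm or push its long side (some 5 to 10 N). When set, both pins touch its long side
- left_adjuster (a joint): left lever and eccentric bolt: 0 rad = roller backed right off, 1.5 = fully in; grows clockwise seen from above (knob swings from right to left) and stays where left (about 1.2 N at the knob turns it). Roller axis 9 mm off the bolt: gap to the set straightedge = 60 mm - 9 mm x sin(value - 0.75). 1 N at the knob presses the roller with about 6 N
- right_adjuster (a joint): right lever and eccentric bolt: same build and same sense of turning as the left one
- left_knob (a point): middle of the left lever's upright orange knob, 18 mm diameter, 34 mm high, 52 mm from its bolt axis (straight towards the robot side, plate -x, at 0.75 rad); this point is 16 mm below the knob's top, 66 mm above the bench
- right_knob (a point): middle of the right lever's upright orange knob (same sizes)
- left_roller (a point): axis of the left black roller (36 mm diameter, 15.5 to 35.5 mm above the bench, turns freely), at its mid height
- right_roller (a point): axis of the right black roller (same sizes)
- gauge: setting gauge: loose steel bar 60 mm wide (x), 200 mm long (y), 20 mm high, 0.5 kg, with a yellow grip in the middle of its top: 42 mm along x, 16 mm thick along y, from 20 to 53 mm above its underside; origin: centre of its underside. It lies in its tray at first; in the lane its y is along the lane and it reaches past both rollers
- gauge_tray: the gauge's open wooden tray, fixed, outside 78 x 218 x 18 mm (x, y, z), walls and floor 5 mm thick; origin: centre of its underside; the gauge lies along its y, either way round
- carrier_a: workpiece carrier (2 or 3 of the three are there; None = absent): blue sled 57 mm wide (x), 80 mm long (y), 16 mm high, 0.2 kg, with an aluminium web across its middle: 44 mm along x, 14 mm thick along y, from 16 to 53 mm above its underside; origin: centre of its underside. In the lane its y is along the lane
- carrier_b: workpiece carrier (2 or 3 of the three are there; None = absent): blue sled 57 mm wide (x), 80 mm long (y), 16 mm high, 0.2 kg, with an aluminium web across its middle: 44 mm along x, 14 mm thick along y, from 16 to 53 mm above its underside; origin: centre of its underside. In the lane its y is along the lane
- carrier_c: workpiece carrier (2 or 3 of the three are there; None = absent): blue sled 57 mm wide (x), 80 mm long (y), 16 mm high, 0.2 kg, with an aluminium web across its middle: 44 mm along x, 14 mm thick along y, from 16 to 53 mm above its underside; origin: centre of its underside. In the lane its y is along the lane
- bearing: bystander: the ball bearing with the orange seal, 62 mm across,; leave it alone
- paste_pot: bystander: the white paste pot; leave it alone
There are look-alikes about, which are no part of the job. What is shaped like the carrier_c but yellow is not meant.

How it is judged:
By the outcome, as a careful person would: the job done as asked, in the order asked, and still so for the second after the job is handed in, with the robot touching nothing.
Of carrier_a, carrier_b, carrier_c only 2 to 3 are there at a start; the rules pass over those that are not, and their reading is None.
At some moment in a run one of carrier_a, carrier_b, carrier_c may be knocked a few centimetres aside while the robot is not near it.
Once in a run the grip may slacken for a moment while it holds something.
It also fails if it takes over 210 s, if anything falls off the work surface, if the arm or the gripper's body presses on something with over 40 N, if the wrist force passes 120 N, or if a joint passes its speed limit or range.

ROBOT

A 7-joint arm with a two-finger parallel gripper is mounted at the origin on a cart in front of the work surface, level with it; the furniture and walls round the work are solid. World frame = base frame: x ahead of the robot, y to its left, z up, the work surface at z = 0. Lengths are in m, angles in rad, forces in N, time in s.
With the tool pointing down it reaches from about 0.425 to 0.825 m from the base axis. Payload 3.6 kg.
Tool frame: the origin (TCP) lies where the fingers leave the gripper's body, on its centre line; the fingertips stand 84 mm ahead of it and the grasp point (between the pads) lies 65 mm ahead of it (bot.grip_point_offset is the distance from the TCP to the grasp point, in m); z points along the fingers, y is the line along which they close (so a half turn about z gives the same grasp; the last joint's range is limited). The gripper opens to 93 mm and grips with 3 to 60 N. Pads are 15 mm wide; open, the fingers measure 128 mm over their backs; the gripper's body (75 mm by 188 mm) begins 65 mm behind the grasp point.
Start: joints at [-1.373, 0.615, -0.013, 1.423, 0.008, 1.103, -0.04], TCP at [0.145, 0.634, 0.303] pointing down, gripper open.
Joint ranges: [-3.12, 3.12], [-0.3, 2.06], [-1.34, 1.32], [0.26, 2.42], [-1.36, 4.5], [0.01, 1.98], [-2.84, 2.84]. Speed limits (rad/s): [2.79, 2.79, 3.14, 3.14, 3.14, 3.14, 3.14].

INTERFACE

Orientations are given as a unit quaternion [x, y, z, w].
In Python, from rig import bot gives the robot as it stands.
- The arm moves only by the shell command python3 -m jog 'ROWS'. ROWS is JSON, a list of rows, each an object of numbers: "dx", "dy", "dz": the shift along the tool's x, y, z in m; "rx", "ry", "rz": the turn, a rotation vector about the tool's x, y, z in degrees; "jaw": the opening, from 0 (shut) to 1 (fully open). A call has 1 to 20 rows; each row is the pose to reach, as a shift and turn from the pose commanded when the call began, along the tool's axes at that moment; what a row does not reach only later rows make up. A row lasts 1/10 s, in which the tool goes at most 50 mm and 8.59 degrees, less where a joint would pass 70% of its speed; a pose out of reach is approached as far as the arm can. A call with a gripper value outside its range is refused whole. The fingers move at their own pace and stop on an object; the grip force is fixed at half the most. Time passes only in rows, so rows that repeat a pose let the fingers close. It gives the time, the measured TCP pose, the force, the opening and the grip force at its end, in the units of the state.
- bot.get_state(): the state, without advancing time (a new reading comes with each control period).
- bot.get_image(name): name is "scene" or "top" or "wrist"; returns a dict with "color" (420x560x3 uint8, blue, green, red), "camera_matrix" (3x3 intrinsics, pixels), "rvec" (rotation vector, rad) and "tvec" (3), from world to camera coordinates, as OpenCV has them; the wrist camera has in their place "hand_eye" (4x4, takes a point from camera to tool coordinates, whose origin is the TCP and whose axes are the flange's). Camera axes: x right, y down, z forward; pixel columns grow to the right and rows downward; lengths in m; the calibration is good to about 2 mm. A picture is of the moment at which its call begins: read the wrist's pose just before it. There is no depth.
- bot.close_job(): hands the job in; it is judged then, once.
The state is a dict: "t": time; "qpos": joint angles; "dq": joint speeds; "joint_torque": joint torques, N m; "position": TCP position; "tcp_rot": TCP orientation; "force": force on the tool from outside, world axes, zero at the start; "wrist_torque": the same for the moment, N m; "gripper_width": finger opening in m; "grip_force": force on a finger pad.
Only numpy, scipy, OpenCV 4.12 (cv2) and the standard library are available. Lean on these libraries where they do the work, as an engineer would, in place of code of your own. Each camera call takes 0.05 s, during which the arm holds its last target. There are 200 camera calls.

## Working session

There is one attempt and no reset: what is moved stays moved. The work goes in short steps, Python scripts to look and compute and a shell command to move; the robot and the scene stay as the last step left them, time stands still between calls to the robot, and variables do not carry over. Pictures are saved under pics/ and viewed, at most 14 in all, crops included, and the job is handed in when it is done.

```bash
ls; mkdir -p pics
python3 - <<'E'
from rig import bot
import cv2
s=bot.get_state();print(s['t'],s['position'],s['tcp_rot'],s['gripper_width'])
for n in('scene','top'):
    i=bot.get_image(n);cv2.imwrite(f'pics/{n}0.png',i['color']);print(n,i['camera_matrix'],i['rvec'],i['tvec'])
E
```

```text
pics
0.0 [0.14474859 0.63309449 0.30160935] [ 1.12126944e-01  9.93693107e-01 -1.24171513e-03 -1.26374689e-04] 0.09305267869586396
scene [[432.91319642   0.         276.35382576]
 [  0.         432.91319642 203.98292955]
 [  0.           0.           1.        ]] [ 0.70631149 -2.65684938  1.07839868] [0.53229911 0.211242   1.23292982]
top [[389.9836181    0.         282.470828  ]
 [  0.         389.9836181  211.44065814]
 [  0.           0.           1.        ]] [ 2.11467834 -2.16243225  0.1677457 ] [0.06729123 0.59846388 1.31102827]
```

View pics/top0.png

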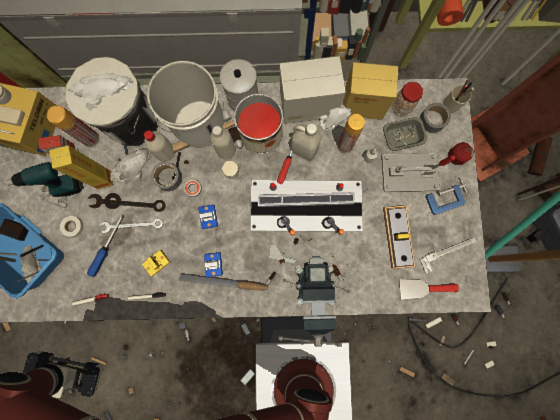

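View pics/scene0.png

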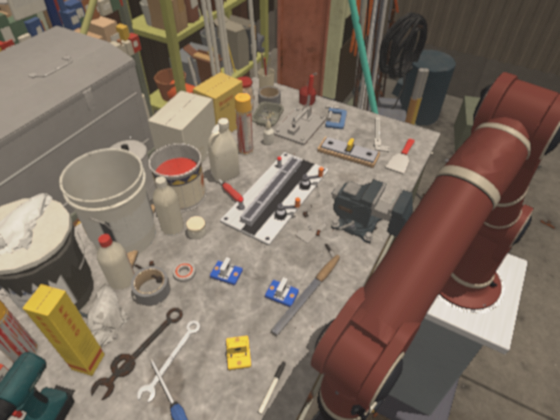

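The top view shows the plate at about (306,206), with the straightedge at (307,200) and orange knobs at (292,231) and (341,231). The gauge tray is at (399,237). Blue carriers are at (207,216) and (213,264), the yellow look-alike is at (155,262), and a vise stands at (317,280).

```bash
cat > h.py <<'E'
from rig import bot
import cv2, numpy as np
from scipy.spatial.transform import Rotation as Ro
def view(n):
    s=bot.get_state(); i=bot.get_image(n); K=i['camera_matrix']
    if n=='wrist':
        T=np.eye(4);T[:3,:3]=Ro.from_quat(s['tcp_rot']).as_matrix();T[:3,3]=s['position']
        M=T@i['hand_eye'];R=M[:3,:3];c=M[:3,3]
    else:
        R=cv2.Rodrigues(i['rvec'])[0].T;c=-R@np.ravel(i['tvec'])
    return i['color'],K,R,c
def ray(v,u,z):
    _,K,R,c=v; d=R@np.linalg.solve(K,[u[0],u[1],1.]); return (c+d*(z-c[2])/d[2])[:2]
def proj(v,P):
    _,K,R,c=v; q=K@(R.T@(np.asarray(P,float)-c)); return q[:2]/q[2]
RANGES=dict(blue=((105,120,80),(125,255,255)),yellow=((22,140,120),(34,255,255)),orange=((5,170,150),(16,255,255)),red=((0,170,90),(4,255,255)))
def blobs(v,col,mina=8):
    m=cv2.inRange(cv2.cvtColor(v[0],cv2.COLOR_BGR2HSV),*map(np.array,RANGES[col]))
    m=cv2.morphologyEx(m,cv2.MORPH_CLOSE,np.ones((3,3)))
    n,l,st,ce=cv2.connectedComponentsWithStats(m)
    return [(ce[k],st[k],np.argwhere(l==k)[:,::-1]) for k in range(1,n) if st[k][4]>=mina]
def state():
    s=bot.get_state();R=Ro.from_quat(s['tcp_rot']).as_matrix();return s,R
def to(x,y,z,yaw):
    "rows numbers: tool shift to put grasp point at xyz, tool y axis along yaw (mod pi)"
    s,R=state(); d=R.T@(np.array([x,y,z+bot.grip_point_offset])-s['position'])
    cur=np.arctan2(R[1,1],R[0,1]); a=(yaw-cur+np.pi/2)%np.pi-np.pi/2
    Rt=np.array([[np.sin(cur+a),np.cos(cur+a),0],[-np.cos(cur+a),np.sin(cur+a),0],[0,0,-1]]);Rt[:,0]=np.cross(Rt[:,1],Rt[:,2])
    rv=np.degrees(Ro.from_matrix(R.T@Rt).as_rotvec())
    print('d mm',(d*1e3).round(1),'rv deg',rv.round(2),'q7',s['qpos'][6].round(2),'t',s['t'])
E
python3 - <<'E'
from h import *
v=view('top')
for col,z in(('blue',.016),('orange',.08),('red',.053),('yellow',.03)):
    for ce,st,px in blobs(v,col):
        p=ray(v,ce,z)
        if .3<p[0]<.9 and st[4]<900: print(col,ce.round(1),st[4],p.round(3),cv2.minAreaRect(px.astype(np.float32))[1:])
for n,u in dict(plateTL=(251,181),plateTR=(362,183),plateBR=(361,231),plateBL=(250,230)).items(): print(n,ray(v,u,.012).round(3))
for n,u in dict(trTL=(384,206),trTR=(409,206),trBR=(414,265),trBL=(389,268)).items(): print(n,ray(v,u,.018).round(3))
print('vise',ray(v,(317,280),0),'base',ray(v,(300,390),0))
g=v[0][150:320,170:450];cv2.imwrite('pics/c.png',cv2.resize(g,None,fx=2.85,fy=2.85,interpolation=cv2.INTER_CUBIC))
E
```

```text
blue [206.5 208.6] 90 [0.621 0.325] ((6.467741966247559, 15.423076629638672), 84.2894058227539)
blue [209.1 223.2] 108 [0.569 0.315] ((12.987520217895508, 15.782302856445312), 80.53767395019531)
blue [ 96.  262.4] 202 [0.439 0.71 ] ((7.155416965484619, 29.06888198852539), 26.56505012512207)
blue [213.2 264.3] 211 [0.423 0.3  ] ((22.587343215942383, 16.020099639892578), 84.2894058227539)
orange [ 48.8 144.9] 36 [0.849 0.866] ((5.0596442222595215, 11.067971229553223), 71.56504821777344)
orange [192.7 189.2] 25 [0.679 0.36 ] ((9.645790100097656, 12.996430397033691), 66.03751373291016)
orange [341.  231.4] 17 [ 0.522 -0.142] ((3.535533905029297, 3.535533905029297), 45.0)
orange [292. 232.] 21 [0.524 0.023] ((4.0, 4.0), 90.0)
red [148.6 135.4] 76 [0.886 0.528] ((9.899494171142578, 7.77817440032959), 45.0)
red [ 49.8 141.6] 214 [0.87 0.88] ((10.323759078979492, 21.778892517089844), 81.8698959350586)
red [460.4 153.4] 274 [ 0.793 -0.582] ((17.960514068603516, 28.567115783691406), 81.8698959350586)
red [283.9 170.1] 147 [0.746 0.046] ((5.815461158752441, 25.990081787109375), 21.0375099182128
[... 204 characters left out ...]
71094)
red [100.6 296.2] 39 [0.325 0.671] ((3.452378749847412, 11.343530654907227), 80.53767395019531)
yellow [ 60.2 156.8] 387 [0.821 0.853] ((19.61161231994629, 20.003847122192383), 78.69007110595703)
yellow [ 79.3 167.6] 15 [0.779 0.781] ((11.180339813232422, 0.8944270610809326), 26.56505012512207)
yellow [402.9 235.8] 49 [ 0.507 -0.365] ((11.0, 4.0), 0.0)
yellow [155.3 262.6] 354 [0.433 0.498] ((16.799999237060547, 23.200000762939453), 53.13010025024414)
plateTL [0.72  0.165]
plateTR [ 0.703 -0.236]
plateBR [ 0.529 -0.223]
plateBL [0.541 0.171]
trTL [ 0.616 -0.308]
trTR [ 0.614 -0.397]
trBR [ 0.405 -0.4  ]
trBL [ 0.397 -0.312]
vise [ 0.36119969 -0.06180992] base [-0.00152835  0.00840934]
```

View pics/c.png

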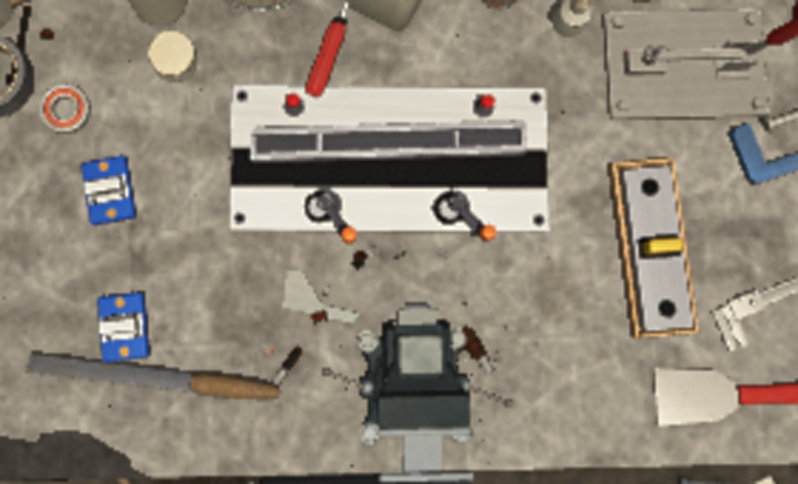

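The crop shows the plate unobstructed, with the straightedge short of the pins and slightly askew. The gauge lies in its tray and both levers are backed off to the right. Two blue carriers are visible. Next I go above the lane for a wrist view.

Run:
```python
from h import *
to(.60,-.03,.24,np.pi/2-.03)
```

```text
d mm [-591.6 -545.2   -2.4] rv deg [-1.100e-01 -1.000e-02 -1.115e+01] q7 -0.04 t 0.15
```

```bash
python3 -m jog '[{"dx":-0.25,"dy":-0.23,"rz":-5},{"dx":-0.592,"dy":-0.545,"dz":-0.002,"rz":-11.1},{"dx":-0.592,"dy":-0.545,"dz":-0.002,"rz":-11.1},{"dx":-0.592,"dy":-0.545,"dz":-0.002,"rz":-11.1},{"dx":-0.592,"dy":-0.545,"dz":-0.002,"rz":-11.1},{"dx":-0.592,"dy":-0.545,"dz":-0.002,"rz":-11.1},{"dx":-0.592,"dy":-0.545,"dz":-0.002,"rz":-11.1},{"dx":-0.592,"dy":-0.545,"dz":-0.002,"rz":-11.1},{"dx":-0.592,"dy":-0.545,"dz":-0.002,"rz":-11.1},{"dx":-0.592,"dy":-0.545,"dz":-0.002,"rz":-11.1},{"dx":-0.592,"dy":-0.545,"dz":-0.002,"rz":-11.1},{"dx":-0.592,"dy":-0.545,"dz":-0.002,"rz":-11.1},{"dx":-0.592,"dy":-0.545,"dz":-0.002,"rz":-11.1},{"dx":-0.592,"dy":-0.545,"dz":-0.002,"rz":-11.1},{"dx":-0.592,"dy":-0.545,"dz":-0.002,"rz":-11.1},{"dx":-0.592,"dy":-0.545,"dz":-0.002,"rz":-11.1},{"dx":-0.592,"dy":-0.545,"dz":-0.002,"rz":-11.1},{"dx":-0.592,"dy":-0.545,"dz":-0.002,"rz":-11.1},{"dx":-0.592,"dy":-0.545,"dz":-0.002,"rz":-11.1},{"dx":-0.592,"dy":-0.545,"dz":-0.002,"rz":-11.1}]' | tail -c 700
python3 - <<'E'
from h import *
v=view('wrist');cv2.imwrite('pics/w1.png',v[0])
print(v[3])
for col,z in(('orange',.082),('red',.053)):
    for ce,st,px in blobs(v,col,30): print(col,ce.round(1),st[4],ray(v,ce,z).round(4))
E
```

```text
[0.0656311  0.65183482 0.38371894]
orange [440.1 221.2] 282 [0.1925 0.7585]
orange [ 81.3 292.4] 756 [0.1884 0.4383]
red [368.4 316.4] 371 [0.2894 0.6884]validation failed for argument at $[0]...
```

View pics/w1.png

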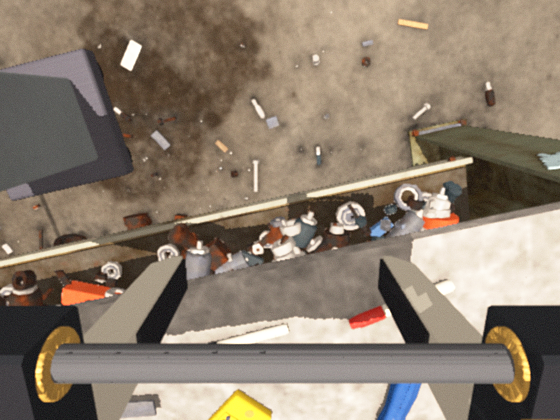

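The arm has not moved: the picture is at the start pose beside the bench, because the call was refused. I'll retry with all fields filled in.

```bash
python3 -m jog '[{"dx":-0.05,"dy":-0.045,"dz":0,"rx":0,"ry":0,"rz":-1,"jaw":1}]' 2>&1| tail -c 700; python3 -m jog --help 2>&1 | head -20
```

```text
t: 0.3
position: [0.1672, 0.5966, 0.3014]
tcp_rot: [0.098, 0.995, 0.001, -0.003]
force: [0.8, 0.1, 0.7]
gripper_width: 0.093
grip_force: 0.0
invalid input: not JSON, or not a number
```

Run:
```python
from h import *
to(.60,-.03,.24,np.pi/2-.03)
```

```text
d mm [-546.3 -530.5   -8.5] rv deg [ 0.17 -0.34 -9.49] q7 0.03 t 0.3
```

```bash
python3 -m jog '[{"dx":-0.546,"dy":-0.53,"dz":0,"rx":0,"ry":0,"rz":-9.8,"jaw":1},{"dx":-0.546,"dy":-0.53,"dz":0,"rx":0,"ry":0,"rz":-9.8,"jaw":1},{"dx":-0.546,"dy":-0.53,"dz":0,"rx":0,"ry":0,"rz":-9.8,"jaw":1},{"dx":-0.546,"dy":-0.53,"dz":0,"rx":0,"ry":0,"rz":-9.8,"jaw":1},{"dx":-0.546,"dy":-0.53,"dz":0,"rx":0,"ry":0,"rz":-9.8,"jaw":1},{"dx":-0.546,"dy":-0.53,"dz":0,"rx":0,"ry":0,"rz":-9.8,"jaw":1},{"dx":-0.546,"dy":-0.53,"dz":0,"rx":0,"ry":0,"rz":-9.8,"jaw":1},{"dx":-0.546,"dy":-0.53,"dz":0,"rx":0,"ry":0,"rz":-9.8,"jaw":1},{"dx":-0.546,"dy":-0.53,"dz":0,"rx":0,"ry":0,"rz":-9.8,"jaw":1},{"dx":-0.546,"dy":-0.53,"dz":0,"rx":0,"ry":0,"rz":-9.8,"jaw":1},{"dx":-0.546,"dy":-0.53,"dz":0,"rx":0,"ry":0,"rz":-9.8,"jaw":1},{"dx":-0.546,"dy":-0.53,"dz":0,"rx":0,"ry":0,"rz":-9.8,"jaw":1},{"dx":-0.546,"dy":-0.53,"dz":0,"rx":0,"ry":0,"rz":-9.8,"jaw":1},{"dx":-0.546,"dy":-0.53,"dz":0,"rx":0,"ry":0,"rz":-9.8,"jaw":1},{"dx":-0.546,"dy":-0.53,"dz":0,"rx":0,"ry":0,"rz":-9.8,"jaw":1},{"dx":-0.546,"dy":-0.53,"dz":0,"rx":0,"ry":0,"rz":-9.8,"jaw":1},{"dx":-0.546,"dy":-0.53,"dz":0,"rx":0,"ry":0,"rz":-9.8,"jaw":1},{"dx":-0.546,"dy":-0.53,"dz":0,"rx":0,"ry":0,"rz":-9.8,"jaw":1},{"dx":-0.546,"dy":-0.53,"dz":0,"rx":0,"ry":0,"rz":-9.8,"jaw":1},{"dx":-0.546,"dy":-0.53,"dz":0,"rx":0,"ry":0,"rz":-9.8,"jaw":1}]' | tail -c 700
python3 - <<'E'
from h import *
v=view('wrist');cv2.imwrite('pics/w2.png',v[0])
print(v[3])
for col,z in(('orange',.082),('red',.053)):
    for ce,st,px in blobs(v,col,30): print(col,ce.round(1),st[4],ray(v,ce,z).round(4))
to(.60,-.03,.24,np.pi/2-.03)
E
```

```text
t: 2.3
position: [0.5983, -0.036, 0.303]
tcp_rot: [0.016, 1.0, 0.001, -0.0]
force: [-0.3, -0.5, -0.7]
gripper_width: 0.0928
grip_force: 0.0
[ 0.51722603 -0.03310645  0.38490077]
orange [356.5 100.9] 114 [0.5217 0.0242]
orange [145.6 111.2] 322 [ 0.524  -0.1392]
red [361.8 312.9] 1468 [0.7264 0.0401]
red [142.2 400.7] 84 [ 0.8271 -0.1953]
d mm [-1.4  6.5 -2.3] rv deg [ 0.04 -0.01 -0.19] q7 1.59 t 2.35
```

View pics/w2.png

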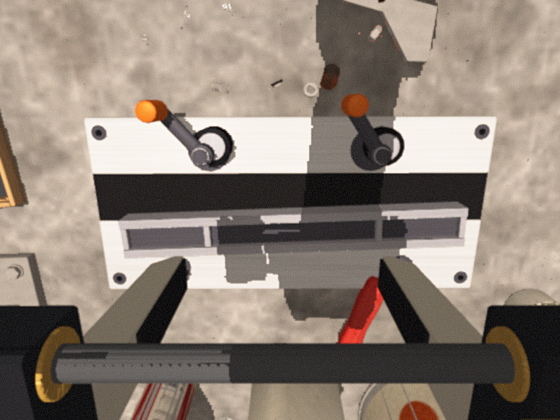

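The wrist view has plate corners at about (86,118), (495,117), (107,289) and (471,289), knobs at (151,111) and (356,104), and the straightedge spanning (122,230) to (467,220). The pins are hidden behind the fingers.

```bash
cat >> h.py <<'E'
def rigid(A,B):
    A,B=map(np.asarray,(A,B)); a,b=A.mean(0),B.mean(0); H=(A-a).T@(B-b)
    th=np.arctan2(H[0,1]-H[1,0],H[0,0]+H[1,1]); c,s=np.cos(th),np.sin(th); R=np.array([[c,-s],[s,c]]); t=b-R@a
    return th,t,((A@R.T+t)-B)
E
python3 - <<'E'
from h import *
v=view('wrist')
u=[(86,118),(495,117),(107,289),(472,289)]
P=[(-.0925,-.2),(-.0925,.2),(.0925,-.2),(.0925,.2)]
B=[ray(v,x,.012) for x in u]
th,t,r=rigid(P,B);print(th,t,(r*1e3).round(1))
pins=[(.694,.087),(.687,-.151)]
print('pins',rigid([(.065,.12),(.065,-.12)],pins))
c,s=np.cos(th),np.sin(th);R=np.array([[c,-s],[s,c]])
f=lambda p:(R.T@(np.array(p)-t)*1e3).round(1)
print('knobs',f(ray(v,(356.5,103),.082)),f(ray(v,(151,111),.082)))
for z,L in((.037,[(122,217),(123,257),(465,205),(467,240)]),): print('bar corners',[f(ray(v,x,z)) for x in L])
E
```

```text
-0.032745415771617374 [ 0.62795361 -0.02903507] [[-1.  -3.5]
 [-0.3  3.5]
 [ 1.   1.3]
 [ 0.4 -1.3]]
pins (np.float64(-0.029403288204004674), array([ 0.6255281 , -0.03008906]), array([[ 2.78861922e-05,  9.48130536e-04],
       [-2.78861922e-05, -9.48130536e-04]]))
knobs [-106.2   49.4] [-100.3 -109.8]
bar corners [array([   0.3, -163.2]), array([  42.4, -167.5]), array([-11.4, 167.4]), array([ 24.6, 174.4])]
```

```bash
cat >> h.py <<'E'
TH=-.031;T0=np.array([.627,-.0295])
RP=np.array([[np.cos(TH),-np.sin(TH)],[np.sin(TH),np.cos(TH)]])
def W(x,y): return T0+RP@np.array([x,y])/1e3
def F(p): return RP.T@(np.array(p)-T0)*1e3
def top(x,y,z): to(*W(x,y),z,np.pi/2+TH)
def here():
    s,R=state(); p=s['position']+R[:,2]*bot.grip_point_offset; print('grip plate mm',F(p[:2]).round(1),'z',(p[2]*1e3).round(1),'F',(RP.T@s['force'][:2]).round(1),s['force'][2].round(1),'t',s['t'])
E
python3 -c "
from h import *
top(-28,0,.035)"
```

```text
d mm [-2.000e-01  8.100e+00  2.027e+02] rv deg [ 0.03  0.   -0.17] q7 1.59 t 2.4
```

```bash
python3 -m jog '[{"dx":0,"dy":0.008,"dz":0.05,"rx":0,"ry":0,"rz":-0.2,"jaw":0.6},{"dx":0,"dy":0.008,"dz":0.1,"rx":0,"ry":0,"rz":-0.2,"jaw":0.6},{"dx":0,"dy":0.008,"dz":0.15,"rx":0,"ry":0,"rz":-0.2,"jaw":0.6},{"dx":0,"dy":0.008,"dz":0.18,"rx":0,"ry":0,"rz":-0.2,"jaw":0.6},{"dx":0,"dy":0.008,"dz":0.203,"rx":0,"ry":0,"rz":-0.2,"jaw":0.6},{"dx":0,"dy":0.008,"dz":0.203,"rx":0,"ry":0,"rz":-0.2,"jaw":0.6},{"dx":0,"dy":0.008,"dz":0.203,"rx":0,"ry":0,"rz":-0.2,"jaw":0.6},{"dx":0,"dy":0.008,"dz":0.203,"rx":0,"ry":0,"rz":-0.2,"jaw":0.6}]'; python3 -c "
from h import *
here()"
```

```text
t: 3.2
position: [0.5992, -0.0299, 0.1001]
tcp_rot: [0.016, 1.0, 0.0, 0.0]
force: [0.1, -0.4, -0.0]
gripper_width: 0.056
grip_force: 0.0
grip plate mm [-27.7  -1.3] z 34.8 F [ 0.1 -0.4] -0.0 t 3.2
```

```bash
python3 -m jog '[{"dx":-0.004,"dy":0,"dz":0,"rx":0,"ry":0,"rz":0,"jaw":0.6},{"dx":-0.008,"dy":0,"dz":0,"rx":0,"ry":0,"rz":0,"jaw":0.6},{"dx":-0.012,"dy":0,"dz":0,"rx":0,"ry":0,"rz":0,"jaw":0.6},{"dx":-0.015,"dy":0,"dz":0,"rx":0,"ry":0,"rz":0,"jaw":0.6},{"dx":-0.018,"dy":0,"dz":0,"rx":0,"ry":0,"rz":0,"jaw":0.6},{"dx":-0.021,"dy":0,"dz":0,"rx":0,"ry":0,"rz":0,"jaw":0.6},{"dx":-0.024,"dy":0,"dz":0,"rx":0,"ry":0,"rz":0,"jaw":0.6},{"dx":-0.027,"dy":0,"dz":0,"rx":0,"ry":0,"rz":0,"jaw":0.6},{"dx":-0.030,"dy":0,"dz":0,"rx":0,"ry":0,"rz":0,"jaw":0.6},{"dx":-0.030,"dy":0,"dz":0,"rx":0,"ry":0,"rz":0,"jaw":0.6}]'; python3 -c "
from h import *
here()"
```

```text
t: 4.2
position: [0.6247, -0.0307, 0.099]
tcp_rot: [0.015, 1.0, 0.0, -0.006]
force: [-8.5, -0.3, 6.0]
gripper_width: 0.0559
grip_force: 4.2
grip plate mm [-3.1 -1.3] z 33.7 F [-8.5 -0.6] 6.0 t 4.2
```

```bash
python3 -m jog '[{"dx":-0.002,"dy":0,"dz":0,"rx":0,"ry":0,"rz":0,"jaw":0.6},{"dx":-0.004,"dy":0,"dz":0,"rx":0,"ry":0,"rz":0,"jaw":0.6},{"dx":-0.006,"dy":0,"dz":0,"rx":0,"ry":0,"rz":0,"jaw":0.6},{"dx":-0.008,"dy":0,"dz":0,"rx":0,"ry":0,"rz":0,"jaw":0.6},{"dx":-0.01,"dy":0,"dz":0,"rx":0,"ry":0,"rz":0,"jaw":0.6},{"dx":-0.01,"dy":0,"dz":0,"rx":0,"ry":0,"rz":0,"jaw":0.6}]'; python3 -c "
from h import *
here()"; python3 -m jog '[{"dx":-0.002,"dy":0,"dz":0,"rx":0,"ry":0,"rz":0,"jaw":0.6},{"dx":-0.004,"dy":0,"dz":0,"rx":0,"ry":0,"rz":0,"jaw":0.6},{"dx":-0.006,"dy":0,"dz":0,"rx":0,"ry":0,"rz":0,"jaw":0.6},{"dx":-0.006,"dy":0,"dz":0,"rx":0,"ry":0,"rz":0,"jaw":0.6}]'; python3 -c "
from h import *
here()"
```

```text
t: 4.8
position: [0.6341, -0.0311, 0.0989]
tcp_rot: [0.016, 1.0, 0.0, -0.007]
force: [-8.9, 1.4, 7.3]
gripper_width: 0.0555
grip_force: 4.8
grip plate mm [ 6.2 -1.3] z 33.7 F [-8.9  1.1] 7.3 t 4.8
t: 5.2
position: [0.6365, -0.0312, 0.0989]
tcp_rot: [0.016, 1.0, 0.001, -0.012]
force: [-16.5, 0.3, 15.2]
gripper_width: 0.0561
grip_force: 8.6
grip plate mm [ 8.  -1.3] z 33.7 F [-16.5  -0.2] 15.2 t 5.2
```

```bash
python3 -m jog '[{"dx":-0.002,"dy":0,"dz":0,"rx":0,"ry":0,"rz":0,"jaw":0.6},{"dx":-0.004,"dy":0,"dz":0,"rx":0,"ry":0,"rz":0,"jaw":0.6},{"dx":-0.004,"dy":0,"dz":0,"rx":0,"ry":0,"rz":0,"jaw":0.6},{"dx":-0.004,"dy":0,"dz":0,"rx":0,"ry":0,"rz":0,"jaw":0.6}]'; python3 -c "
from h import *
here()"; python3 -m jog '[{"dx":0.004,"dy":0,"dz":0,"rx":0,"ry":0,"rz":0,"jaw":0.6},{"dx":0.012,"dy":0,"dz":0,"rx":0,"ry":0,"rz":0,"jaw":0.6},{"dx":0.025,"dy":0,"dz":0,"rx":0,"ry":0,"rz":0,"jaw":0.6},{"dx":0.05,"dy":0,"dz":-0.05,"rx":0,"ry":0,"rz":0,"jaw":0.6},{"dx":0.09,"dy":0,"dz":-0.1,"rx":0,"ry":0,"rz":0,"jaw":1},{"dx":0.09,"dy":0,"dz":-0.15,"rx":0,"ry":0,"rz":0,"jaw":1},{"dx":0.09,"dy":0,"dz":-0.2,"rx":0,"ry":0,"rz":0,"jaw":1},{"dx":0.09,"dy":0,"dz":-0.22,"rx":0,"ry":0,"rz":0,"jaw":1},{"dx":0.09,"dy":0,"dz":-0.22,"rx":0,"ry":0,"rz":0,"jaw":1},{"dx":0.09,"dy":0,"dz":-0.22,"rx":0,"ry":0,"rz":0,"jaw":1}]'
python3 - <<'E'
from h import *
here()
v=view('wrist');cv2.imwrite('pics/w3.png',v[0])
v=view('top');cv2.imwrite('pics/t3.png',cv2.resize(v[0][160:240,240:372],None,fx=6,fy=6,interpolation=cv2.INTER_CUBIC))
E
```

```text
t: 5.6
position: [0.6373, -0.0313, 0.0989]
tcp_rot: [0.016, 1.0, 0.001, -0.016]
force: [-23.1, 1.1, 19.8]
gripper_width: 0.0557
grip_force: 11.8
grip plate mm [ 8.2 -1.4] z 33.6 F [-23.2   0.4] 19.8 t 5.6
t: 6.6
position: [0.5597, -0.0291, 0.3206]
tcp_rot: [0.016, 1.0, -0.0, 0.002]
force: [0.0, -0.1, 0.1]
gripper_width: 0.092
grip_force: 0.0
grip plate mm [-67.1  -1.6] z 255.3 F [ 0.  -0.1] 0.1 t 6.6
```

View pics/w3.png

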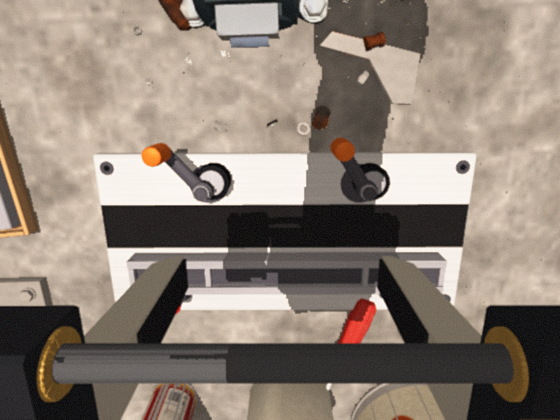

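The straightedge is now parallel to the lane and against the pins: its lane face is at row ~253 at both ends, (131,254) and (443,252). Next I look at the gauge tray.

```bash
python3 -m jog '[{"dx":0.05,"dy":-0.05,"dz":0,"rx":0,"ry":0,"rz":0,"jaw":1},{"dx":0.05,"dy":-0.1,"dz":0,"rx":0,"ry":0,"rz":0,"jaw":1},{"dx":0.05,"dy":-0.15,"dz":0,"rx":0,"ry":0,"rz":0,"jaw":1},{"dx":0.05,"dy":-0.2,"dz":0,"rx":0,"ry":0,"rz":0,"jaw":1},{"dx":0.05,"dy":-0.25,"dz":0,"rx":0,"ry":0,"rz":0,"jaw":1},{"dx":0.05,"dy":-0.3,"dz":0,"rx":0,"ry":0,"rz":0,"jaw":1},{"dx":0.05,"dy":-0.33,"dz":0,"rx":0,"ry":0,"rz":0,"jaw":1},{"dx":0.05,"dy":-0.33,"dz":0,"rx":0,"ry":0,"rz":0,"jaw":1},{"dx":0.05,"dy":-0.33,"dz":0,"rx":0,"ry":0,"rz":0,"jaw":1},{"dx":0.05,"dy":-0.33,"dz":0,"rx":0,"ry":0,"rz":0,"jaw":1}]'
python3 - <<'E'
from h import *
v=view('wrist');cv2.imwrite('pics/w4.png',v[0])
for ce,st,px in blobs(v,'yellow',60):print('y',ce.round(1),st,ray(v,ce,.058).round(4),cv2.minAreaRect(px.astype(np.float32)))
E
```

```text
t: 7.7
position: [0.4989, -0.3552, 0.3183]
tcp_rot: [0.015, 1.0, 0.001, -0.001]
force: [-0.6, 0.5, -0.6]
gripper_width: 0.0928
grip_force: 0.0
y [281.5 192.5] [260 181  44  23 802] [ 0.5025 -0.3551] ((281.314697265625, 192.0911865234375), (20.324573516845703, 43.410221099853516), 85.60128784179688)
```

View pics/w4.png

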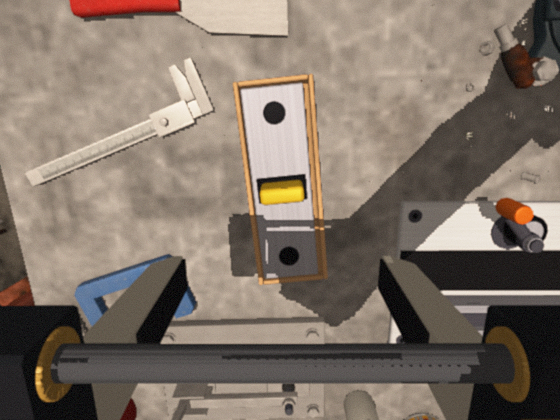

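The view shows the gauge in its tray, holes at (274,112) and (289,256), and the yellow grip at (281,192).

Run:
```python
from h import *
v=view('wrist')
a,b=ray(v,(274,112),.025),ray(v,(289,256),.025)
d=b-a;yaw=np.arctan2(d[1],d[0]);print(a,b,(a+b)/2,np.hypot(*d),yaw)
print(state()[0]['qpos'].round(2))
tr=[ray(v,u,.018) for u in((235,84),(311,75),(325,277),(261,283))]
print('tray',np.mean(tr,0),np.degrees(np.arctan2(*(tr[3]-tr[0])[::-1])),np.degrees(np.arctan2(*(tr[2]-tr[1])[::-1])))
m=(a+b)/2; print('centre',m)
to(*m,.045,yaw)
```

```text
[ 0.43113415 -0.35989732] [ 0.5819382  -0.34915733] [ 0.50653617 -0.35452733] 0.1511860118434012 0.07109816634269861
[ 0.52  0.54  0.11  1.52 -0.07  1.09  2.18]
tray [ 0.50778536 -0.35271407] 4.078777565669928 3.7621576561017633
centre [ 0.50653617 -0.35452733]
d mm [-7.400e+00  2.000e-01  2.089e+02] rv deg [ 6.000e-02 -1.000e-01  8.425e+01] q7 2.18 t 7.8
```

```bash
python3 -m jog '[{"dx":-0.007,"dy":0,"dz":0.02,"rx":0,"ry":0,"rz":-8,"jaw":1},{"dx":-0.007,"dy":0,"dz":0.04,"rx":0,"ry":0,"rz":-16,"jaw":1},{"dx":-0.007,"dy":0,"dz":0.06,"rx":0,"ry":0,"rz":-24,"jaw":0.8},{"dx":-0.007,"dy":0,"dz":0.08,"rx":0,"ry":0,"rz":-32,"jaw":0.8},{"dx":-0.007,"dy":0,"dz":0.1,"rx":0,"ry":0,"rz":-40,"jaw":0.8},{"dx":-0.007,"dy":0,"dz":0.1,"rx":0,"ry":0,"rz":-48,"jaw":0.8},{"dx":-0.007,"dy":0,"dz":0.1,"rx":0,"ry":0,"rz":-56,"jaw":0.8},{"dx":-0.007,"dy":0,"dz":0.1,"rx":0,"ry":0,"rz":-64,"jaw":0.8},{"dx":-0.007,"dy":0,"dz":0.1,"rx":0,"ry":0,"rz":-72,"jaw":0.8},{"dx":-0.007,"dy":0,"dz":0.1,"rx":0,"ry":0,"rz":-80,"jaw":0.8},{"dx":-0.007,"dy":0,"dz":0.1,"rx":0,"ry":0,"rz":-88,"jaw":0.8},{"dx":-0.007,"dy":0,"dz":0.1,"rx":0,"ry":0,"rz":-95.7,"jaw":0.8},{"dx":-0.007,"dy":0,"dz":0.1,"rx":0,"ry":0,"rz":-95.7,"jaw":0.8},{"dx":-0.007,"dy":0,"dz":0.1,"rx":0,"ry":0,"rz":-95.7,"jaw":0.8},{"dx":-0.007,"dy":0,"dz":0.1,"rx":0,"ry":0,"rz":-95.7,"jaw":0.8}]'
python3 - <<'E'
from h import *
v=view('wrist');cv2.imwrite('pics/w5.png',v[0])
for ce,st,px in blobs(v,'yellow',60):print('y',ce.round(1),st,ray(v,ce,.058).round(4),cv2.minAreaRect(px.astype(np.float32)))
to(.5065,-.3545,.048,.071)
E
```

```text
t: 9.3
position: [0.5043, -0.3345, 0.2096]
tcp_rot: [0.721, -0.692, 0.011, 0.006]
force: [-0.2, 0.4, -0.3]
gripper_width: 0.0743
grip_force: 0.0
y [283.6 196.8] [ 271  164   25   67 1337] [ 0.5059 -0.3585] ((283.0, 197.0), (66.0, 24.0), 90.0)
d mm [17.3 -0.8 96.9] rv deg [-0.37 -1.45 -1.72] q7 2.84 t 9.35
```

Joint 7 ran to its limit, so the tool turn must go the other way.

```bash
python3 -m jog '[{"dx":0,"dy":0,"dz":-0.02,"rx":0,"ry":0,"rz":8,"jaw":0.8},{"dx":0,"dy":0,"dz":-0.02,"rx":0,"ry":0,"rz":16,"jaw":0.8},{"dx":0,"dy":0,"dz":-0.02,"rx":0,"ry":0,"rz":24,"jaw":0.8},{"dx":0,"dy":0,"dz":-0.02,"rx":0,"ry":0,"rz":32,"jaw":0.8},{"dx":0,"dy":0,"dz":-0.02,"rx":0,"ry":0,"rz":40,"jaw":0.8},{"dx":0,"dy":0,"dz":-0.02,"rx":0,"ry":0,"rz":48,"jaw":0.8},{"dx":0,"dy":0,"dz":-0.02,"rx":0,"ry":0,"rz":56,"jaw":0.8},{"dx":0,"dy":0,"dz":-0.02,"rx":0,"ry":0,"rz":64,"jaw":0.8},{"dx":0,"dy":0,"dz":-0.02,"rx":0,"ry":0,"rz":72,"jaw":0.8},{"dx":0,"dy":0,"dz":-0.02,"rx":0,"ry":0,"rz":80,"jaw":0.8},{"dx":0,"dy":0,"dz":-0.02,"rx":0,"ry":0,"rz":88,"jaw":0.8},{"dx":0,"dy":0,"dz":-0.02,"rx":0,"ry":0,"rz":96,"jaw":0.8},{"dx":0,"dy":0,"dz":-0.02,"rx":0,"ry":0,"rz":104,"jaw":0.8},{"dx":0,"dy":0,"dz":-0.02,"rx":0,"ry":0,"rz":112,"jaw":0.8},{"dx":0,"dy":0,"dz":-0.02,"rx":0,"ry":0,"rz":120,"jaw":0.8},{"dx":0,"dy":0,"dz":-0.02,"rx":0,"ry":0,"rz":128,"jaw":0.8},{"dx":0,"dy":0,"dz":-0.02,"rx":0,"ry":0,"rz":136,"jaw":0.8},{"dx":0,"dy":0,"dz":-0.02,"rx":0,"ry":0,"rz":144,"jaw":0.8},{"dx":0,"dy":0,"dz":-0.02,"rx":0,"ry":0,"rz":152,"jaw":0.8},{"dx":0,"dy":0,"dz":-0.02,"rx":0,"ry":0,"rz":160,"jaw":0.8}]'
python3 - <<'E'
from h import *
print(state()[0]['qpos'].round(2))
to(.5065,-.3545,.048,.071)
E
```

```text
t: 11.35
position: [0.5042, -0.334, 0.23]
tcp_rot: [0.559, 0.829, -0.008, 0.011]
force: [0.3, -0.9, 0.8]
gripper_width: 0.0749
grip_force: 0.0
[ 0.98  0.72 -0.76  1.65  0.6   0.99  0.4 ]
d mm [-16.7  -5.4 117.2] rv deg [ 0.18  1.52 18.01] q7 0.4 t 11.35
```

```bash
python3 -m jog '[{"dx":-0.017,"dy":-0.005,"dz":0.02,"rx":0.2,"ry":1.5,"rz":8,"jaw":0.8},{"dx":-0.017,"dy":-0.005,"dz":0.04,"rx":0.2,"ry":1.5,"rz":16,"jaw":0.8},{"dx":-0.017,"dy":-0.005,"dz":0.06,"rx":0.2,"ry":1.5,"rz":18,"jaw":0.8},{"dx":-0.017,"dy":-0.005,"dz":0.06,"rx":0.2,"ry":1.5,"rz":18,"jaw":0.8},{"dx":-0.017,"dy":-0.005,"dz":0.06,"rx":0.2,"ry":1.5,"rz":18,"jaw":0.8}]'
python3 - <<'E'
from h import *
print(state()[0]['qpos'].round(2))
v=view('wrist')
for ce,st,px in blobs(v,'yellow',60):print('y',ce.round(1),st,ray(v,ce,.058).round(4),cv2.minAreaRect(px.astype(np.float32)))
to(.5065,-.3545,.048,.071)
E
```

```text
t: 11.85
position: [0.506, -0.3534, 0.1697]
tcp_rot: [0.679, 0.734, -0.001, -0.001]
force: [1.6, -0.0, -0.2]
gripper_width: 0.0745
grip_force: 0.0
[ 0.94  0.79 -0.64  1.65  0.58  0.9   0.15]
y [281.3 243.8] [ 268  204   28   81 2003] [ 0.5053 -0.3488] ((281.5, 244.0), (80.0, 27.0), 90.0)
d mm [-1.   0.3 56.7] rv deg [-0.08 -0.01  0.36] q7 0.15 t 11.9
```

```bash
python3 -m jog '[{"dx":-0.001,"dy":0,"dz":0.02,"rx":0,"ry":0,"rz":0.4,"jaw":0.6},{"dx":-0.001,"dy":0,"dz":0.04,"rx":0,"ry":0,"rz":0.4,"jaw":0.5},{"dx":-0.001,"dy":0,"dz":0.057,"rx":0,"ry":0,"rz":0.4,"jaw":0.5},{"dx":-0.001,"dy":0,"dz":0.057,"rx":0,"ry":0,"rz":0.4,"jaw":0.5},{"dx":-0.001,"dy":0,"dz":0.057,"rx":0,"ry":0,"rz":0.4,"jaw":0.3},{"dx":-0.001,"dy":0,"dz":0.057,"rx":0,"ry":0,"rz":0.4,"jaw":0},{"dx":-0.001,"dy":0,"dz":0.057,"rx":0,"ry":0,"rz":0.4,"jaw":0},{"dx":-0.001,"dy":0,"dz":0.057,"rx":0,"ry":0,"rz":0.4,"jaw":0},{"dx":-0.001,"dy":0,"dz":0.057,"rx":0,"ry":0,"rz":0.4,"jaw":0},{"dx":-0.001,"dy":0,"dz":0.057,"rx":0,"ry":0,"rz":0.4,"jaw":0},{"dx":-0.001,"dy":0,"dz":0.057,"rx":0,"ry":0,"rz":0.4,"jaw":0}]'
python3 - <<'E'
from h import *
here()
p=W(-15,0);to(*p,.19,np.pi/2+TH)
E
```

```text
t: 13.0
position: [0.5052, -0.3551, 0.1114]
tcp_rot: [0.682, 0.731, -0.001, -0.002]
force: [1.3, 0.1, 1.2]
gripper_width: 0.0157
grip_force: 30.0
grip plate mm [-111.9 -329.1] z 46.1 F [1.3 0.2] 1.2 t 13.0
d mm [ 318.1  128.5 -143.9] rv deg [ -0.09  -0.19 -84.3 ] q7 0.1 t 13.0
```

```bash
python3 -m jog '[{"dx":0,"dy":0,"dz":-0.03,"rx":0,"ry":0,"rz":0,"jaw":0},{"dx":0,"dy":0,"dz":-0.07,"rx":0,"ry":0,"rz":0,"jaw":0},{"dx":0,"dy":0,"dz":-0.11,"rx":0,"ry":0,"rz":0,"jaw":0},{"dx":0.02,"dy":0.01,"dz":-0.144,"rx":0,"ry":0,"rz":-8,"jaw":0},{"dx":0.05,"dy":0.03,"dz":-0.144,"rx":0,"ry":0,"rz":-16,"jaw":0},{"dx":0.09,"dy":0.04,"dz":-0.144,"rx":0,"ry":0,"rz":-24,"jaw":0},{"dx":0.13,"dy":0.06,"dz":-0.144,"rx":0,"ry":0,"rz":-32,"jaw":0},{"dx":0.17,"dy":0.08,"dz":-0.144,"rx":0,"ry":0,"rz":-40,"jaw":0},{"dx":0.21,"dy":0.09,"dz":-0.144,"rx":0,"ry":0,"rz":-48,"jaw":0},{"dx":0.25,"dy":0.1,"dz":-0.144,"rx":0,"ry":0,"rz":-56,"jaw":0},{"dx":0.29,"dy":0.12,"dz":-0.144,"rx":0,"ry":0,"rz":-64,"jaw":0},{"dx":0.318,"dy":0.128,"dz":-0.144,"rx":0,"ry":0,"rz":-72,"jaw":0},{"dx":0.318,"dy":0.128,"dz":-0.144,"rx":0,"ry":0,"rz":-80,"jaw":0},{"dx":0.318,"dy":0.128,"dz":-0.144,"rx":0,"ry":0,"rz":-84.3,"jaw":0},{"dx":0.318,"dy":0.128,"dz":-0.144,"rx":0,"ry":0,"rz":-84.3,"jaw":0},{"dx":0.318,"dy":0.128,"dz":-0.144,"rx":0,"ry":0,"rz":-84.3,"jaw":0},{"dx":0.318,"dy":0.128,"dz":-0.144,"rx":0,"ry":0,"rz":-84.3,"jaw":0}]'
python3 - <<'E'
from h import *
here();top(-15,0,.19)
v=view('wrist');cv2.imwrite('pics/w5.png',v[0])
E
```

```text
t: 14.7
position: [0.6107, -0.0299, 0.2541]
tcp_rot: [0.016, 1.0, 0.0, -0.003]
force: [0.6, -1.5, -5.9]
gripper_width: 0.0159
grip_force: 30.0
grip plate mm [-16.7  -0.9] z 188.8 F [ 0.6 -1.5] -5.9 t 14.7
d mm [-1.3  0.9 -1.3] rv deg [ 0.03 -0.39 -0.11] q7 0.91 t 14.7
```

View pics/w5.png

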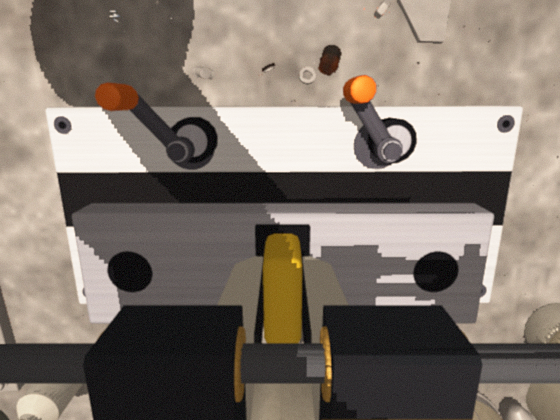

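The gauge is held level and parallel to the lane. Its near bottom edge is at row ~204, and the plate's near edge is at row 108.

Run:
```python
from h import *
here()
v=view('wrist')
print('plate edge',[F(ray(v,u,.012)).round(1) for u in((60,108),(280,108),(510,108))],'corners',[F(ray(v,u,.012)).round(1) for u in((48,108),(522,108))])
print('gauge near edge low',[F(ray(v,u,.148)).round(1) for u in((85,205),(280,204),(485,208))],'top edge',[F(ray(v,u,.168)).round(1) for u in((85,213),(485,214))])
print('holes',[F(ray(v,u,.168)).round(1) for u in((130,271),(436,271))])
top(-15.5,0,.086)
```

```text
grip plate mm [-16.5  -0.7] z 189.1 F [0.1 0.2] -5.2 t 14.75
plate edge [array([ -90.6, -184.8]), array([-90.2,  -2.1]), array([-89.9, 189. ])] corners [array([ -90.6, -194.8]), array([-89.9, 198.9])]
gauge near edge low [array([ -44.6, -102.9]), array([-44.9,  -1.6]), array([-42.6, 105.2])] top edge [array([-46.3, -92.6]), array([-45.4,  94.5])]
holes [array([-16.6, -75. ]), array([-16.2,  74.9])]
d mm [ -1.1   0.5 103.3] rv deg [ 0.04 -0.32 -0.07] q7 0.91 t 14.8
```

```bash
python3 -m jog '[{"dx":-0.001,"dy":0,"dz":0.03,"rx":0,"ry":0,"rz":0,"jaw":0},{"dx":-0.001,"dy":0,"dz":0.06,"rx":0,"ry":0,"rz":0,"jaw":0},{"dx":-0.001,"dy":0,"dz":0.09,"rx":0,"ry":0,"rz":0,"jaw":0},{"dx":-0.001,"dy":0,"dz":0.103,"rx":0,"ry":0,"rz":0,"jaw":0},{"dx":-0.001,"dy":0,"dz":0.103,"rx":0,"ry":0,"rz":0,"jaw":0},{"dx":-0.001,"dy":0,"dz":0.103,"rx":0,"ry":0,"rz":0,"jaw":0}]'
python3 - <<'E'
from h import *
here();top(-15.5,0,.055)
v=view('wrist');cv2.imwrite('pics/w6.png',v[0])
E
```

```text
t: 15.4
position: [0.6125, -0.0287, 0.1531]
tcp_rot: [0.016, 1.0, 0.001, -0.001]
force: [0.6, -0.2, -6.5]
gripper_width: 0.0157
grip_force: 30.0
grip plate mm [-14.7   0.5] z 87.8 F [ 0.6 -0.2] -6.5 t 15.4
d mm [ 0.9 -0.4 32.8] rv deg [ 0.13 -0.16 -0.03] q7 0.82 t 15.4
```

View pics/w6.png

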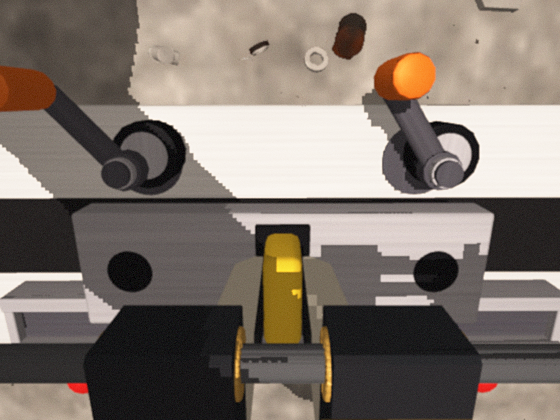

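Run:
```python
from h import *
here()
v=view('wrist')
print('plate edge',[F(ray(v,u,.012)).round(1) for u in((230,105),(500,105))])
print('strip near edge',[F(ray(v,u,.012)).round(1) for u in((40,199),(280,199),(510,199))])
print('bar top edge',[F(ray(v,u,.037)).round(1) for u in((20,283),(540,281))])
print('roller lane edge',[F(ray(v,u,.0355)).round(1) for u in((148,187),(445,188))])
print('gauge',[F(ray(v,u,.067)).round(1) for u in((130,271),(436,271))])
```

```text
grip plate mm [-14.3   0.7] z 88.4 F [0.9 1. ] -5.7 t 15.45
plate edge [array([-91.3, -28.7]), array([-91.2, 125.7])]
strip near edge [array([ -36. , -147.3]), array([-35.8,  -0.3]), array([-35.6, 141.1])]
bar top edge [array([   8. , -151.9]), array([  7.3, 151.6])]
roller lane edge [array([-48.9, -71.9]), array([-48.1,  89.8])]
gauge [array([-14. , -73.7]), array([-13.7,  76.6])]
```

```bash
python3 -m jog '[{"dx":0,"dy":0,"dz":0.01,"rx":0,"ry":0,"rz":0,"jaw":0},{"dx":0,"dy":0,"dz":0.02,"rx":0,"ry":0,"rz":0,"jaw":0},{"dx":0,"dy":0,"dz":0.026,"rx":0,"ry":0,"rz":0,"jaw":0},{"dx":0,"dy":0,"dz":0.03,"rx":0,"ry":0,"rz":0,"jaw":0},{"dx":0,"dy":0,"dz":0.03,"rx":0,"ry":0,"rz":0,"jaw":0}]'
python3 - <<'E'
from h import *
here()
E
python3 -m jog '[{"dx":0,"dy":0,"dz":0.003,"rx":0,"ry":0,"rz":0,"jaw":0},{"dx":0,"dy":0,"dz":0.005,"rx":0,"ry":0,"rz":0,"jaw":0},{"dx":0,"dy":0,"dz":0.005,"rx":0,"ry":0,"rz":0,"jaw":0}]'
python3 - <<'E'
from h import *
here()
E
```

```text
t: 16.0
position: [0.6111, -0.0292, 0.1208]
tcp_rot: [0.016, 1.0, 0.001, -0.003]
force: [-0.6, 0.3, -6.8]
gripper_width: 0.0157
grip_force: 30.0
grip plate mm [-16.4  -0.1] z 55.5 F [-0.6  0.3] -6.8 t 16.0
t: 16.3
position: [0.6119, -0.0286, 0.1185]
tcp_rot: [0.015, 1.0, 0.0, -0.002]
force: [-2.4, -0.9, 3.0]
gripper_width: 0.0155
grip_force: 30.0
grip plate mm [-15.4   0.5] z 53.2 F [-2.4 -0.9] 3.0 t 16.3
```

```bash
python3 -m jog '[{"dx":-0.001,"dy":0,"dz":0,"rx":0,"ry":0,"rz":0,"jaw":0},{"dx":-0.002,"dy":0,"dz":0,"rx":0,"ry":0,"rz":0,"jaw":0},{"dx":-0.003,"dy":0,"dz":0,"rx":0,"ry":0,"rz":0,"jaw":0},{"dx":-0.004,"dy":0,"dz":0,"rx":0,"ry":0,"rz":0,"jaw":0},{"dx":-0.004,"dy":0,"dz":0,"rx":0,"ry":0,"rz":0,"jaw":0}]'
python3 - <<'E'
from h import *
here()
E
python3 -m jog '[{"dx":-0.001,"dy":0,"dz":0,"rx":0,"ry":0,"rz":0,"jaw":0},{"dx":-0.002,"dy":0,"dz":0,"rx":0,"ry":0,"rz":0,"jaw":0},{"dx":-0.002,"dy":0,"dz":0,"rx":0,"ry":0,"rz":0,"jaw":0}]'
python3 - <<'E'
from h import *
here()
E
```

```text
t: 16.8
position: [0.6128, -0.0285, 0.1187]
tcp_rot: [0.015, 1.0, -0.0, -0.006]
force: [-10.2, -1.8, 11.3]
gripper_width: 0.0155
grip_force: 30.0
grip plate mm [-15.    0.5] z 53.4 F [-10.2  -2.1] 11.3 t 16.8
t: 17.1
position: [0.6142, -0.0284, 0.1187]
tcp_rot: [0.015, 1.0, -0.0, -0.006]
force: [-10.6, -1.5, 12.1]
gripper_width: 0.0161
grip_force: 30.0
grip plate mm [-13.7   0.7] z 53.4 F [-10.6  -1.8] 12.1 t 17.1
```

```bash
python3 -m jog '[{"dx":0,"dy":0,"dz":-0.003,"rx":0,"ry":0,"rz":0,"jaw":0},{"dx":-0.001,"dy":0,"dz":-0.004,"rx":0,"ry":0,"rz":0,"jaw":0},{"dx":-0.002,"dy":0,"dz":-0.004,"rx":0,"ry":0,"rz":0,"jaw":0},{"dx":-0.002,"dy":0,"dz":-0.004,"rx":0,"ry":0,"rz":0,"jaw":0}]'
python3 - <<'E'
from h import *
here()
E
python3 -m jog '[{"dx":-0.001,"dy":0,"dz":0,"rx":0,"ry":0,"rz":0,"jaw":0},{"dx":-0.002,"dy":0,"dz":0,"rx":0,"ry":0,"rz":0,"jaw":0},{"dx":-0.003,"dy":0,"dz":0,"rx":0,"ry":0,"rz":0,"jaw":0},{"dx":-0.003,"dy":0,"dz":0,"rx":0,"ry":0,"rz":0,"jaw":0}]'
python3 - <<'E'
from h import *
here()
E
```

```text
t: 17.5
position: [0.6153, -0.0287, 0.1194]
tcp_rot: [0.015, 1.0, 0.0, -0.008]
force: [-8.5, 1.2, -0.9]
gripper_width: 0.0158
grip_force: 30.0
grip plate mm [-12.7   0.5] z 54.1 F [-8.5  0.9] -0.9 t 17.5
t: 17.9
position: [0.616, -0.0286, 0.1192]
tcp_rot: [0.015, 1.0, -0.0, -0.011]
force: [-14.2, 0.1, 1.9]
gripper_width: 0.0159
grip_force: 30.0
grip plate mm [-12.5   0.5] z 53.9 F [-14.2  -0.3] 1.9 t 17.9
```

The gauge now bears on the straightedge, so I release it and rise.

```bash
python3 -m jog '[{"dx":0.002,"dy":0,"dz":0,"rx":0,"ry":0,"rz":0,"jaw":0.2},{"dx":0.005,"dy":0,"dz":0,"rx":0,"ry":0,"rz":0,"jaw":0.4},{"dx":0.005,"dy":0,"dz":0,"rx":0,"ry":0,"rz":0,"jaw":0.5},{"dx":0.005,"dy":0,"dz":-0.04,"rx":0,"ry":0,"rz":0,"jaw":0.5},{"dx":0.005,"dy":0,"dz":-0.08,"rx":0,"ry":0,"rz":0,"jaw":0.5},{"dx":0.04,"dy":0.0,"dz":-0.1,"rx":0,"ry":0,"rz":0,"jaw":0.38},{"dx":0.06,"dy":0,"dz":-0.1,"rx":0,"ry":0,"rz":0,"jaw":0.38},{"dx":0.06,"dy":0,"dz":-0.1,"rx":0,"ry":0,"rz":0,"jaw":0.38},{"dx":0.06,"dy":0,"dz":-0.1,"rx":0,"ry":0,"rz":0,"jaw":0.38}]'
python3 - <<'E'
from h import *
here()
v=view('wrist');cv2.imwrite('pics/w7.png',v[0])
for ce,st,px in blobs(v,'orange',60):print(ce.round(1),st,F(ray(v,ce,.082)).round(1))
top(-107,51,.075)
E
```

```text
t: 18.8
position: [0.5641, -0.0281, 0.2215]
tcp_rot: [0.016, 1.0, 0.001, -0.001]
force: [0.3, -0.3, 0.5]
gripper_width: 0.0353
grip_force: 0.0
grip plate mm [-63.1  -0.5] z 156.2 F [ 0.3 -0.3] 0.5 t 18.8
[366.3 165.4] [349 149  34  34 720] [-105.8   49.6]
d mm [44.1 51.4 81.1] rv deg [ 0.08 -0.19 -0.08] q7 0.83 t 18.85
```

View pics/w7.png

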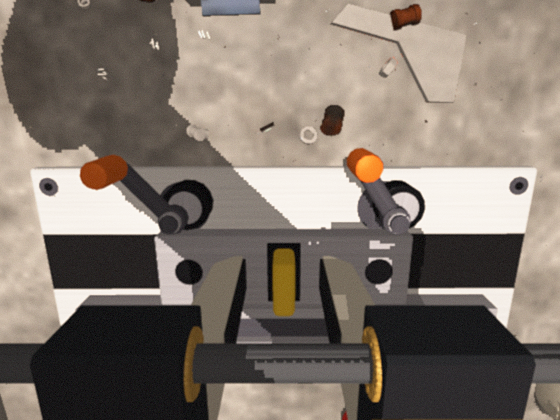

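The gauge lies along the straightedge with both holes at row 271. The left knob is at (366,165) and the right at (100,172).

```bash
python3 -m jog '[{"dx":0.03,"dy":0.035,"dz":0,"rx":0,"ry":0,"rz":0,"jaw":0.4},{"dx":0.044,"dy":0.051,"dz":0.01,"rx":0,"ry":0,"rz":0,"jaw":0.4},{"dx":0.044,"dy":0.051,"dz":0.03,"rx":0,"ry":0,"rz":0,"jaw":0.4},{"dx":0.044,"dy":0.051,"dz":0.06,"rx":0,"ry":0,"rz":0,"jaw":0.4},{"dx":0.044,"dy":0.051,"dz":0.081,"rx":0,"ry":0,"rz":0,"jaw":0.4},{"dx":0.044,"dy":0.051,"dz":0.081,"rx":0,"ry":0,"rz":0,"jaw":0.4}]'
python3 - <<'E'
from h import *
here()
v=view('wrist')
for ce,st,px in blobs(v,'orange',60):print(ce.round(1),st,F(ray(v,ce,.082)).round(1))
E
```

```text
t: 19.45
position: [0.52, 0.0243, 0.1374]
tcp_rot: [0.016, 1.0, 0.0, -0.005]
force: [-0.5, 0.1, -0.2]
gripper_width: 0.0372
grip_force: 0.0
grip plate mm [-109.3   50.5] z 72.1 F [-0.5  0.1] -0.2 t 19.45
[280.8 293.2] [268 281  31  21 432] [-114.    50.2]
```

```bash
python3 -m jog '[{"dx":0,"dy":0.006,"dz":-0.002,"rx":0,"ry":0,"rz":0,"jaw":0.4},{"dx":0,"dy":0.012,"dz":-0.002,"rx":0,"ry":0,"rz":0,"jaw":0.4},{"dx":0,"dy":0.016,"dz":-0.002,"rx":0,"ry":0,"rz":0,"jaw":0.4},{"dx":0,"dy":0.02,"dz":-0.002,"rx":0,"ry":0,"rz":0,"jaw":0.4},{"dx":0,"dy":0.023,"dz":-0.002,"rx":0,"ry":0,"rz":0,"jaw":0.4},{"dx":0,"dy":0.026,"dz":-0.002,"rx":0,"ry":0,"rz":0,"jaw":0.4},{"dx":0,"dy":0.029,"dz":-0.002,"rx":0,"ry":0,"rz":0,"jaw":0.4},{"dx":0,"dy":0.031,"dz":-0.002,"rx":0,"ry":0,"rz":0,"jaw":0.4},{"dx":0,"dy":0.033,"dz":-0.002,"rx":0,"ry":0,"rz":0,"jaw":0.4},{"dx":0,"dy":0.034,"dz":-0.002,"rx":0,"ry":0,"rz":0,"jaw":0.4}]'; python3 -c "
from h import *
here();print(state()[0]['wrist_torque'])"
python3 -m jog '[{"dx":0,"dy":0.001,"dz":0,"rx":0,"ry":0,"rz":0,"jaw":0.4},{"dx":0,"dy":0.002,"dz":0,"rx":0,"ry":0,"rz":0,"jaw":0.4},{"dx":0,"dy":0.002,"dz":0,"rx":0,"ry":0,"rz":0,"jaw":0.4}]' | grep -E 'force|width'; python3 -c "
from h import *
here();print(state()[0]['wrist_torque'])"
```

```text
t: 20.5
position: [0.5216, 0.0593, 0.1425]
tcp_rot: [0.015, 1.0, 0.001, -0.002]
force: [-1.0, -1.1, 1.0]
gripper_width: 0.0371
grip_force: 0.7
grip plate mm [-108.4   85.7] z 77.2 F [-0.9 -1.1] 1.0 t 20.5
[-0.35042009  0.28245426 -0.03582546]
force: [-0.7, -1.1, -0.8]
gripper_width: 0.037
grip_force: 0.5
grip plate mm [-108.5   87.4] z 77.2 F [-0.7 -1.1] -0.8 t 20.8
[-0.23242157  0.17797369 -0.02500284]
```

```bash
for i in 1 2; do python3 -m jog '[{"dx":0,"dy":0.001,"dz":0,"rx":0,"ry":0,"rz":0,"jaw":0.4},{"dx":0,"dy":0.001,"dz":0,"rx":0,"ry":0,"rz":0,"jaw":0.4}]' | grep -E 'grip_force|width'; python3 -c "
from h import *
here()"; done
```

```text
gripper_width: 0.037
grip_force: 0.5
grip plate mm [-108.6   88.2] z 77.1 F [-0.6 -0.5] 0.4 t 21.0
gripper_width: 0.0375
grip_force: 0.7
grip plate mm [-108.7   89.1] z 77.1 F [-1.7 -1.1] 0.8 t 21.2
```

```bash
python3 -m jog '[{"dx":0,"dy":0.001,"dz":0,"rx":0,"ry":0,"rz":0,"jaw":0.4},{"dx":0,"dy":0.001,"dz":0,"rx":0,"ry":0,"rz":0,"jaw":0.4}]' | grep -E 'grip_force|width'; python3 -c "
from h import *
here()"; python3 -m jog '[{"dx":0,"dy":0.001,"dz":0,"rx":0,"ry":0,"rz":0,"jaw":0.4},{"dx":0,"dy":0.001,"dz":0,"rx":0,"ry":0,"rz":0,"jaw":0.4}]' | grep -E 'grip_force|width'; python3 -c "
from h import *
here()"
```

```text
gripper_width: 0.0372
grip_force: 0.8
grip plate mm [-108.8   90.1] z 77.1 F [-1.1 -1. ] 0.7 t 21.4
gripper_width: 0.0371
grip_force: 0.8
grip plate mm [-108.8   91. ] z 77.0 F [-1.3 -1.5] 0.3 t 21.6
```

```bash
python3 -m jog '[{"dx":0,"dy":0.001,"dz":0,"rx":0,"ry":0,"rz":0,"jaw":0.4},{"dx":0,"dy":0.001,"dz":0,"rx":0,"ry":0,"rz":0,"jaw":0.4}]' | grep -E 'grip_force|width'; python3 -c "
from h import *
here()"; python3 -m jog '[{"dx":0,"dy":0.001,"dz":0,"rx":0,"ry":0,"rz":0,"jaw":0.4},{"dx":0,"dy":0.001,"dz":0,"rx":0,"ry":0,"rz":0,"jaw":0.4}]' | grep -E 'grip_force|width'
python3 - <<'E'
from h import *
here()
v=view('wrist');cv2.imwrite('pics/w8.png',v[0])
E
```

```text
gripper_width: 0.0374
grip_force: 1.2
grip plate mm [-108.9   91.7] z 77.0 F [-1.7 -2.6] 1.5 t 21.8
gripper_width: 0.0374
grip_force: 1.7
grip plate mm [-109.    92.5] z 77.0 F [-2.3 -2.9] 1.3 t 22.0
```

View pics/w8.png

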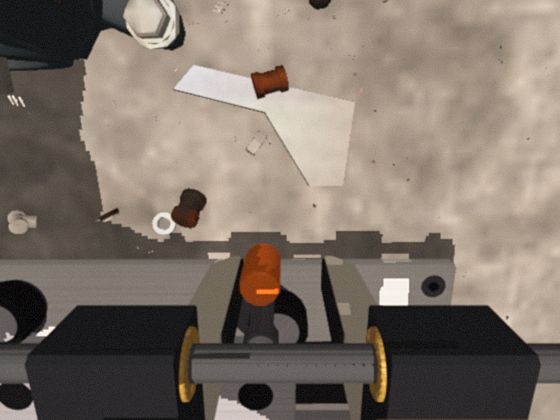

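The left lever now points straight at the robot, with its knob at (262,275). Pad force rose from 0.8 to 1.7 over the last 1.5 mm, so contact began at grip y ≈ 91.2. I'll bring it back just about that much with the other finger.

```bash
python3 -m jog '[{"dx":0,"dy":-0.006,"dz":0,"rx":0,"ry":0,"rz":0,"jaw":0.4},{"dx":0,"dy":-0.012,"dz":0,"rx":0,"ry":0,"rz":0,"jaw":0.4},{"dx":0,"dy":-0.018,"dz":0,"rx":0,"ry":0,"rz":0,"jaw":0.4},{"dx":0,"dy":-0.0185,"dz":0,"rx":0,"ry":0,"rz":0,"jaw":0.4},{"dx":0,"dy":-0.0185,"dz":0,"rx":0,"ry":0,"rz":0,"jaw":0.4}]'| grep -E 'grip_force|width'; python3 -c "
from h import *
here()"; python3 -m jog '[{"dx":0,"dy":-0.001,"dz":0,"rx":0,"ry":0,"rz":0,"jaw":0.4},{"dx":0,"dy":-0.001,"dz":0,"rx":0,"ry":0,"rz":0,"jaw":0.4}]' | grep -E 'grip_force|width'; python3 -c "
from h import *
here()"
```

```text
gripper_width: 0.037
grip_force: 0.0
grip plate mm [-108.4   74.5] z 77.2 F [-0.6  0. ] -0.1 t 22.55
gripper_width: 0.0373
grip_force: 0.0
grip plate mm [-108.7   73.7] z 77.1 F [-0.2 -0.5] 1.3 t 22.75
```

```bash
for k in 1 2 3; do python3 -m jog '[{"dx":0,"dy":-0.0007,"dz":0,"rx":0,"ry":0,"rz":0,"jaw":0.4},{"dx":0,"dy":-0.0007,"dz":0,"rx":0,"ry":0,"rz":0,"jaw":0.4}]' | grep -E 'grip_force'; python3 -c "
from h import *
here()";done
```

```text
grip_force: 0.0
grip plate mm [-108.7   72.9] z 77.1 F [ 0.1 -0.2] -0.6 t 22.95
grip_force: 0.1
grip plate mm [-108.7   72.2] z 77.1 F [0.6 0.2] 0.8 t 23.15
grip_force: 0.4
grip plate mm [-108.8   71.7] z 77.1 F [-0.2  0.9] 0.5 t 23.35
```

```bash
for k in 1 2 3; do python3 -m jog '[{"dx":0,"dy":-0.0005,"dz":0,"rx":0,"ry":0,"rz":0,"jaw":0.4},{"dx":0,"dy":-0.0005,"dz":0,"rx":0,"ry":0,"rz":0,"jaw":0.4},{"dx":0,"dy":-0.0005,"dz":0,"rx":0,"ry":0,"rz":0,"jaw":0.4}]' | grep -E 'grip_force'; python3 -c "
from h import *
here()";done
```

```text
grip_force: 0.6
grip plate mm [-108.8   71.2] z 77.1 F [-0.3  0.9] 0.0 t 23.65
grip_force: 0.7
grip plate mm [-108.9   70.5] z 77.1 F [-1.5  1. ] 1.0 t 23.95
grip_force: 0.6
grip plate mm [-108.7   69.8] z 77.0 F [0.1 1.5] 0.7 t 24.25
```

```bash
python3 -m jog '[{"dx":0,"dy":0.005,"dz":0,"rx":0,"ry":0,"rz":0,"jaw":0.4},{"dx":0,"dy":0.0095,"dz":0,"rx":0,"ry":0,"rz":0,"jaw":0.4},{"dx":0,"dy":0.0095,"dz":-0.03,"rx":0,"ry":0,"rz":0,"jaw":0.4},{"dx":0,"dy":0.0095,"dz":-0.06,"rx":0,"ry":0,"rz":0,"jaw":0.4},{"dx":-0.005,"dy":-0.04,"dz":-0.06,"rx":0,"ry":0,"rz":0,"jaw":0.4},{"dx":-0.005,"dy":-0.09,"dz":-0.06,"rx":0,"ry":0,"rz":0,"jaw":0.4},{"dx":-0.005,"dy":-0.14,"dz":-0.06,"rx":0,"ry":0,"rz":0,"jaw":0.4},{"dx":-0.005,"dy":-0.182,"dz":-0.06,"rx":0,"ry":0,"rz":0,"jaw":0.4},{"dx":-0.005,"dy":-0.182,"dz":-0.06,"rx":0,"ry":0,"rz":0,"jaw":0.4},{"dx":-0.005,"dy":-0.182,"dz":-0.06,"rx":0,"ry":0,"rz":0,"jaw":0.4}]'| grep -E 'grip_force'
python3 - <<'E'
from h import *
here()
RANGES['orange']=((0,150,60),(16,255,255))
v=view('wrist');cv2.imwrite('pics/w9.png',v[0])
for ce,st,px in blobs(v,'orange',150):print(ce.round(1),st,F(ray(v,ce,.07)).round(1))
E
```

```text
grip_force: 0.0
grip plate mm [-103.4 -113.1] z 136.6 F [1.1 0.8] -0.1 t 25.25
[302.4  28.3] [ 283    0   39   61 1294] [-219.  -101.9]
[484.7 185. ] [471 178  29  14 239] [-135.7    5. ]
[280.8 242.6] [ 266  221   30   43 1036] [-100.4 -113.7]
```

Knob at (-100,-114), centred between the fingers. Descend and push left.

```bash
python3 -m jog '[{"dx":0,"dy":0,"dz":0.03,"rx":0,"ry":0,"rz":0,"jaw":0.4},{"dx":0,"dy":0,"dz":0.06,"rx":0,"ry":0,"rz":0,"jaw":0.4},{"dx":0,"dy":0,"dz":0.06,"rx":0,"ry":0,"rz":0,"jaw":0.4},{"dx":0,"dy":0.006,"dz":0.06,"rx":0,"ry":0,"rz":0,"jaw":0.4},{"dx":0.002,"dy":0.012,"dz":0.06,"rx":0,"ry":0,"rz":0,"jaw":0.4},{"dx":0.004,"dy":0.018,"dz":0.06,"rx":0,"ry":0,"rz":0,"jaw":0.4},{"dx":0.005,"dy":0.022,"dz":0.06,"rx":0,"ry":0,"rz":0,"jaw":0.4},{"dx":0.005,"dy":0.026,"dz":0.06,"rx":0,"ry":0,"rz":0,"jaw":0.4},{"dx":0.005,"dy":0.03,"dz":0.06,"rx":0,"ry":0,"rz":0,"jaw":0.4},{"dx":0.005,"dy":0.033,"dz":0.06,"rx":0,"ry":0,"rz":0,"jaw":0.4},{"dx":0.005,"dy":0.036,"dz":0.06,"rx":0,"ry":0,"rz":0,"jaw":0.4},{"dx":0.005,"dy":0.038,"dz":0.06,"rx":0,"ry":0,"rz":0,"jaw":0.4},{"dx":0.005,"dy":0.04,"dz":0.06,"rx":0,"ry":0,"rz":0,"jaw":0.4},{"dx":0.005,"dy":0.04,"dz":0.06,"rx":0,"ry":0,"rz":0,"jaw":0.4}]'| grep -E 'grip_force'; python3 -c "
from h import *
here()"; python3 -m jog '[{"dx":0,"dy":0.001,"dz":0,"rx":0,"ry":0,"rz":0,"jaw":0.4},{"dx":0,"dy":0.001,"dz":0,"rx":0,"ry":0,"rz":0,"jaw":0.4}]' | grep -E 'grip_force|width'; python3 -c "
from h import *
here()"
```

```text
grip_force: 0.2
grip plate mm [-108.2  -71.2] z 77.1 F [-0.3 -0.4] 0.7 t 26.7
gripper_width: 0.0372
grip_force: 0.5
grip plate mm [-108.2  -70.9] z 77.1 F [ 0.9 -0.9] 1.0 t 26.9
```

```bash
for k in 1 2 3 4; do python3 -m jog '[{"dx":0,"dy":0.0007,"dz":0,"rx":0,"ry":0,"rz":0,"jaw":0.4},{"dx":0,"dy":0.0007,"dz":0,"rx":0,"ry":0,"rz":0,"jaw":0.4},{"dx":0,"dy":0.0007,"dz":0,"rx":0,"ry":0,"rz":0,"jaw":0.4}]' | grep -E 'grip_force'; python3 -c "
from h import *
here()";done
```

```text
grip_force: 0.7
grip plate mm [-108.3  -70.4] z 77.0 F [ 1.1 -1.7] 0.8 t 27.2
grip_force: 0.6
grip plate mm [-108.6  -69.6] z 76.9 F [ 0.6 -1.3] 0.1 t 27.5
grip_force: 0.7
grip plate mm [-108.7  -69. ] z 76.9 F [ 1.  -1.6] 0.4 t 27.8
grip_force: 1.1
grip plate mm [-108.8  -68.5] z 76.9 F [ 0.1 -1.4] 0.8 t 28.1
```

```bash
python3 -m jog '[{"dx":0,"dy":-0.008,"dz":0,"rx":0,"ry":0,"rz":0,"jaw":0.4},{"dx":0,"dy":-0.016,"dz":0,"rx":0,"ry":0,"rz":0,"jaw":0.4},{"dx":0,"dy":-0.02,"dz":0,"rx":0,"ry":0,"rz":0,"jaw":0.4},{"dx":0,"dy":-0.0205,"dz":0,"rx":0,"ry":0,"rz":0,"jaw":0.4},{"dx":0,"dy":-0.0205,"dz":0,"rx":0,"ry":0,"rz":0,"jaw":0.4}]'| grep -E 'grip_force|width'; python3 -c "
from h import *
here()"; for k in 1 2; do python3 -m jog '[{"dx":0,"dy":-0.0005,"dz":0,"rx":0,"ry":0,"rz":0,"jaw":0.4},{"dx":0,"dy":-0.0005,"dz":0,"rx":0,"ry":0,"rz":0,"jaw":0.4},{"dx":0,"dy":-0.0005,"dz":0,"rx":0,"ry":0,"rz":0,"jaw":0.4}]' | grep -E 'grip_force'; python3 -c "
from h import *
here()";done
```

```text
gripper_width: 0.0369
grip_force: 0.0
grip plate mm [-108.7  -88.9] z 76.8 F [-0.4 -0.2] 0.1 t 28.6
grip_force: 0.0
grip plate mm [-108.7  -89.1] z 76.9 F [-0.3 -0.4] 0.0 t 28.9
grip_force: 0.3
grip plate mm [-108.7  -89.5] z 76.9 F [0.1 0.4] 0.0 t 29.2
```

```bash
for k in 1 2; do python3 -m jog '[{"dx":0,"dy":-0.0004,"dz":0,"rx":0,"ry":0,"rz":0,"jaw":0.4},{"dx":0,"dy":-0.0004,"dz":0,"rx":0,"ry":0,"rz":0,"jaw":0.4},{"dx":0,"dy":-0.0004,"dz":0,"rx":0,"ry":0,"rz":0,"jaw":0.4}]' | grep -E 'grip_force'; python3 -c "
from h import *
here()";done
```

```text
grip_force: 0.6
grip plate mm [-108.7  -89.8] z 76.9 F [-0.2  1. ] 0.2 t 29.5
grip_force: 0.6
grip plate mm [-108.8  -90.5] z 76.9 F [-0.5  0.4] 0.7 t 29.8
```

```bash
python3 -m jog '[{"dx":0,"dy":0.005,"dz":0,"rx":0,"ry":0,"rz":0,"jaw":0.4},{"dx":0,"dy":0.0095,"dz":0,"rx":0,"ry":0,"rz":0,"jaw":0.4},{"dx":0,"dy":0.0095,"dz":-0.04,"rx":0,"ry":0,"rz":0,"jaw":0.4},{"dx":0,"dy":0.0095,"dz":-0.08,"rx":0,"ry":0,"rz":0,"jaw":0.4},{"dx":-0.04,"dy":0.05,"dz":-0.08,"rx":0,"ry":0,"rz":0,"jaw":0.4},{"dx":-0.08,"dy":0.08,"dz":-0.08,"rx":0,"ry":0,"rz":0,"jaw":0.4},{"dx":-0.096,"dy":0.091,"dz":-0.08,"rx":0,"ry":0,"rz":0,"jaw":0.4},{"dx":-0.096,"dy":0.091,"dz":-0.08,"rx":0,"ry":0,"rz":0,"jaw":0.4},{"dx":-0.096,"dy":0.091,"dz":-0.08,"rx":0,"ry":0,"rz":0,"jaw":0.4}]'| grep -E 'grip_force'
python3 - <<'E'
from h import *
here()
v=view('wrist');cv2.imwrite('pics/w9.png',v[0])
for ce,st,px in blobs(v,'yellow',150):print(ce.round(1),st,F(ray(v,ce,.065)).round(1))
top(-12.5,0.5,.054)
E
```

```text
grip_force: 0.0
grip plate mm [-12.8   0.6] z 156.0 F [-0.9 -1.6] 0.6 t 30.7
[282.1 218. ] [ 271  186   23   66 1314] [-17.9   0.8]
d mm [ -0.9   1.  102. ] rv deg [-0.02 -0.38 -0.  ] q7 0.89 t 30.75
```

View pics/w9.png

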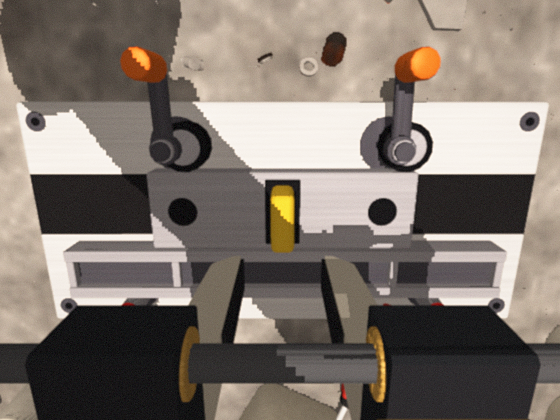

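Both levers point straight at the robot, with the gauge against the straightedge and both rollers at its edge. Next I grip it and slide it.

```bash
python3 -m jog '[{"dx":-0.001,"dy":0.001,"dz":0.03,"rx":0,"ry":-0.3,"rz":0,"jaw":0.4},{"dx":-0.001,"dy":0.001,"dz":0.06,"rx":0,"ry":-0.3,"rz":0,"jaw":0.4},{"dx":-0.001,"dy":0.001,"dz":0.09,"rx":0,"ry":-0.3,"rz":0,"jaw":0.4},{"dx":-0.001,"dy":0.001,"dz":0.101,"rx":0,"ry":-0.3,"rz":0,"jaw":0.4},{"dx":-0.001,"dy":0.001,"dz":0.101,"rx":0,"ry":-0.3,"rz":0,"jaw":0.4},{"dx":-0.001,"dy":0.001,"dz":0.101,"rx":0,"ry":-0.3,"rz":0,"jaw":0},{"dx":-0.001,"dy":0.001,"dz":0.101,"rx":0,"ry":-0.3,"rz":0,"jaw":0},{"dx":-0.001,"dy":0.001,"dz":0.101,"rx":0,"ry":-0.3,"rz":0,"jaw":0},{"dx":-0.001,"dy":0.001,"dz":0.101,"rx":0,"ry":-0.3,"rz":0,"jaw":0},{"dx":-0.001,"dy":0.001,"dz":0.101,"rx":0,"ry":-0.3,"rz":0,"jaw":0},{"dx":-0.001,"dy":0.001,"dz":0.101,"rx":0,"ry":-0.3,"rz":0,"jaw":0}]'; python3 -c "
from h import *
here();top(-12.5,60,.054)"
```

```text
t: 31.85
position: [0.6162, -0.0285, 0.1223]
tcp_rot: [0.016, 1.0, -0.0, 0.001]
force: [-1.8, -2.8, 5.5]
gripper_width: 0.0157
grip_force: 30.0
grip plate mm [-10.6   0.7] z 57.0 F [-1.7 -2.8] 5.5 t 31.85
d mm [ 1.8 59.3  2.9] rv deg [-0.03  0.13 -0.04] q7 0.79 t 31.85
```

```bash
python3 -m jog '[{"dx":0.0005,"dy":0.004,"dz":-0.002,"rx":0,"ry":0,"rz":0,"jaw":0},{"dx":0.0005,"dy":0.01,"dz":-0.002,"rx":0,"ry":0,"rz":0,"jaw":0},{"dx":0.0005,"dy":0.016,"dz":-0.002,"rx":0,"ry":0,"rz":0,"jaw":0},{"dx":0.0005,"dy":0.022,"dz":-0.002,"rx":0,"ry":0,"rz":0,"jaw":0},{"dx":0.0005,"dy":0.028,"dz":-0.002,"rx":0,"ry":0,"rz":0,"jaw":0}]'; python3 -c "
from h import *
here();"
python3 -m jog '[{"dx":0,"dy":0.006,"dz":0,"rx":0,"ry":0,"rz":0,"jaw":0},{"dx":0,"dy":0.012,"dz":0,"rx":0,"ry":0,"rz":0,"jaw":0},{"dx":0,"dy":0.018,"dz":0,"rx":0,"ry":0,"rz":0,"jaw":0},{"dx":0,"dy":0.024,"dz":0,"rx":0,"ry":0,"rz":0,"jaw":0},{"dx":0,"dy":0.03,"dz":0,"rx":0,"ry":0,"rz":0,"jaw":0},{"dx":0,"dy":0.036,"dz":0,"rx":0,"ry":0,"rz":0,"jaw":0},{"dx":0,"dy":0.036,"dz":0,"rx":0,"ry":0,"rz":0,"jaw":0}]'; python3 -c "
from h import *
here();"
```

```text
t: 32.35
position: [0.6167, 0.001, 0.1225]
tcp_rot: [0.015, 1.0, 0.001, 0.001]
force: [4.1, -0.5, -7.2]
gripper_width: 0.0161
grip_force: 30.0
grip plate mm [-11.1  30.3] z 57.2 F [ 4.1 -0.4] -7.2 t 32.35
t: 33.05
position: [0.6177, 0.0379, 0.1227]
tcp_rot: [0.015, 1.0, 0.002, 0.001]
force: [5.9, -0.1, -7.5]
gripper_width: 0.0159
grip_force: 30.0
grip plate mm [-11.2  67.3] z 57.4 F [5.9 0.1] -7.5 t 33.05
```

The gauge slid 66 mm with almost no drag, but it may have been carrying its weight on the grip. I'll lower it slightly and slide back with it resting on the plate.

```bash
python3 -m jog '[{"dx":-0.001,"dy":0,"dz":0.002,"rx":0,"ry":0,"rz":0,"jaw":0},{"dx":-0.002,"dy":0,"dz":0.003,"rx":0,"ry":0,"rz":0,"jaw":0},{"dx":-0.002,"dy":0,"dz":0.003,"rx":0,"ry":0,"rz":0,"jaw":0}]'; python3 -c "
from h import *
here();"
python3 -m jog '[{"dx":0,"dy":-0.006,"dz":0,"rx":0,"ry":0,"rz":0,"jaw":0},{"dx":0,"dy":-0.012,"dz":0,"rx":0,"ry":0,"rz":0,"jaw":0},{"dx":0,"dy":-0.018,"dz":0,"rx":0,"ry":0,"rz":0,"jaw":0},{"dx":0,"dy":-0.024,"dz":0,"rx":0,"ry":0,"rz":0,"jaw":0},{"dx":0,"dy":-0.03,"dz":0,"rx":0,"ry":0,"rz":0,"jaw":0},{"dx":0,"dy":-0.036,"dz":0,"rx":0,"ry":0,"rz":0,"jaw":0}]'; python3 -c "
from h import *
here();"; python3 -m jog '[{"dx":0,"dy":-0.006,"dz":0,"rx":0,"ry":0,"rz":0,"jaw":0},{"dx":0,"dy":-0.012,"dz":0,"rx":0,"ry":0,"rz":0,"jaw":0},{"dx":0,"dy":-0.018,"dz":0,"rx":0,"ry":0,"rz":0,"jaw":0},{"dx":0,"dy":-0.024,"dz":0,"rx":0,"ry":0,"rz":0,"jaw":0},{"dx":0,"dy":-0.028,"dz":0,"rx":0,"ry":0,"rz":0,"jaw":0},{"dx":0,"dy":-0.028,"dz":0,"rx":0,"ry":0,"rz":0,"jaw":0}]'; python3 -c "
from h import *
here();"
```

```text
t: 33.35
position: [0.6181, 0.0379, 0.1223]
tcp_rot: [0.015, 1.0, 0.001, -0.0]
force: [-1.3, 0.5, 7.7]
gripper_width: 0.0157
grip_force: 30.0
grip plate mm [-11.   67.2] z 57.0 F [-1.3  0.5] 7.7 t 33.35
t: 33.95
position: [0.6173, 0.0058, 0.1223]
tcp_rot: [0.013, 1.0, 0.005, 0.001]
force: [0.1, 7.1, 5.9]
gripper_width: 0.0158
grip_force: 30.1
grip plate mm [-10.7  35.7] z 57.0 F [-0.1  7.1] 5.9 t 33.95
t: 34.55
position: [0.6165, -0.0229, 0.1222]
tcp_rot: [0.014, 1.0, 0.004, 0.0]
force: [-0.2, 5.9, 6.4]
gripper_width: 0.0159
grip_force: 30.1
grip plate mm [-10.7   6.9] z 56.9 F [-0.4  5.9] 6.4 t 34.55
```

The gauge runs freely both ways. Lift it and carry it back to the tray.

```bash
python3 -m jog '[{"dx":0,"dy":0.003,"dz":-0.004,"rx":0,"ry":0,"rz":0,"jaw":0},{"dx":0,"dy":0.003,"dz":-0.015,"rx":0,"ry":0,"rz":0,"jaw":0},{"dx":0,"dy":0.003,"dz":-0.03,"rx":0,"ry":0,"rz":0,"jaw":0},{"dx":0,"dy":0.003,"dz":-0.06,"rx":0,"ry":0,"rz":0,"jaw":0},{"dx":0,"dy":0.003,"dz":-0.1,"rx":0,"ry":0,"rz":0,"jaw":0},{"dx":0,"dy":0.003,"dz":-0.13,"rx":0,"ry":0,"rz":0,"jaw":0},{"dx":0,"dy":0.003,"dz":-0.13,"rx":0,"ry":0,"rz":0,"jaw":0}]'; python3 -c "
from h import *
here();to(.506,-.3557,.16,.07)"
```

```text
t: 35.25
position: [0.6177, -0.0237, 0.2549]
tcp_rot: [0.016, 1.0, 0.001, 0.003]
force: [0.7, 1.5, -6.0]
gripper_width: 0.0157
grip_force: 30.0
grip plate mm [-9.1  5.7] z 189.6 F [0.7 1.5] -6.0 t 35.25
d mm [ 101.5 -335.4   28. ] rv deg [ 0.39  0.18 84.21] q7 0.91 t 35.25
```

```bash
python3 -m jog '[{"dx":0,"dy":-0.02,"dz":0,"rx":0,"ry":0,"rz":4,"jaw":0},{"dx":0.02,"dy":-0.06,"dz":0,"rx":0,"ry":0,"rz":12,"jaw":0},{"dx":0.04,"dy":-0.1,"dz":0,"rx":0,"ry":0,"rz":20,"jaw":0},{"dx":0.05,"dy":-0.14,"dz":0,"rx":0,"ry":0,"rz":28,"jaw":0},{"dx":0.06,"dy":-0.18,"dz":0,"rx":0,"ry":0,"rz":36,"jaw":0},{"dx":0.08,"dy":-0.22,"dz":0,"rx":0,"ry":0,"rz":44,"jaw":0},{"dx":0.09,"dy":-0.26,"dz":0,"rx":0,"ry":0,"rz":52,"jaw":0},{"dx":0.101,"dy":-0.3,"dz":0,"rx":0,"ry":0,"rz":60,"jaw":0},{"dx":0.101,"dy":-0.335,"dz":0,"rx":0,"ry":0,"rz":68,"jaw":0},{"dx":0.101,"dy":-0.335,"dz":0,"rx":0,"ry":0,"rz":76,"jaw":0},{"dx":0.101,"dy":-0.335,"dz":0,"rx":0,"ry":0,"rz":84.2,"jaw":0},{"dx":0.101,"dy":-0.335,"dz":0.028,"rx":0.4,"ry":0.2,"rz":84.2,"jaw":0},{"dx":0.101,"dy":-0.335,"dz":0.028,"rx":0.4,"ry":0.2,"rz":84.2,"jaw":0},{"dx":0.101,"dy":-0.335,"dz":0.028,"rx":0.4,"ry":0.2,"rz":84.2,"jaw":0}]'
python3 - <<'E'
from h import *
here();to(.506,-.3557,.09,.07)
v=view('wrist');cv2.imwrite('pics/w10.png',v[0])
E
```

```text
t: 36.65
position: [0.5036, -0.3568, 0.2191]
tcp_rot: [0.682, 0.731, -0.004, -0.005]
force: [-1.0, 0.3, -5.6]
gripper_width: 0.0156
grip_force: 30.0
grip plate mm [-114.  -330.9] z 153.8 F [-1.   0.3] -5.6 t 36.65
d mm [ 0.7  3.3 63.8] rv deg [-0.71 -0.14 -0.05] q7 0.18 t 36.65
```

View pics/w10.png

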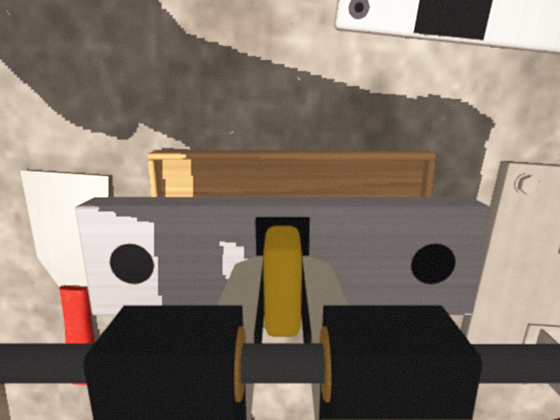

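The gauge hangs aligned over the tray. The tray's near wall corners are at (149,152) and (434,152).

Run:
```python
from h import *
v=view('wrist');s,R=state();g=s['position']
f=lambda u,z:((R.T@(np.r_[ray(v,u,z),0]-g))[:2]*1e3).round(1)
print('tool-frame: tray corners',f((149,152),.018),f((434,152),.018),'gauge holes',f((131,263),.153-.025),f((433,263),.153-.025),'near edge',f((280,207),.153-.025))
```

```text
tool-frame: tray corners [  42.6 -101.1] [ 42.7 113.1] gauge holes [  1.7 -76.3] [ 2.2 76. ] near edge [31.4 -0.8]
```

```bash
python3 -m jog '[{"dx":0.0014,"dy":0.005,"dz":0.03,"rx":-0.7,"ry":-0.1,"rz":0,"jaw":0},{"dx":0.0014,"dy":0.005,"dz":0.06,"rx":-0.7,"ry":-0.1,"rz":0,"jaw":0},{"dx":0.0014,"dy":0.005,"dz":0.08,"rx":-0.7,"ry":-0.1,"rz":0,"jaw":0},{"dx":0.0014,"dy":0.005,"dz":0.085,"rx":-0.7,"ry":-0.1,"rz":0,"jaw":0},{"dx":0.0014,"dy":0.005,"dz":0.085,"rx":-0.7,"ry":-0.1,"rz":0,"jaw":0}]'
python3 - <<'E'
from h import *
here();to(.507,-.3543,.05,.07)
E
```

```text
t: 37.25
position: [0.5102, -0.3552, 0.1364]
tcp_rot: [0.682, 0.731, 0.001, 0.003]
force: [0.1, -0.4, -4.9]
gripper_width: 0.0158
grip_force: 30.0
grip plate mm [-106.3 -329.2] z 71.1 F [ 0.2 -0.4] -4.9 t 37.25
d mm [ 1.1 -3.2 21.1] rv deg [ 0.32  0.12 -0.02] q7 0.11 t 37.25
```

```bash
python3 -m jog '[{"dx":0,"dy":-0.001,"dz":0.006,"rx":0.3,"ry":0,"rz":0,"jaw":0},{"dx":0,"dy":-0.001,"dz":0.012,"rx":0.3,"ry":0,"rz":0,"jaw":0},{"dx":0,"dy":-0.001,"dz":0.018,"rx":0.3,"ry":0,"rz":0,"jaw":0},{"dx":0,"dy":-0.001,"dz":0.021,"rx":0.3,"ry":0,"rz":0,"jaw":0},{"dx":0,"dy":-0.001,"dz":0.021,"rx":0.3,"ry":0,"rz":0,"jaw":0}]'
python3 - <<'E'
from h import *
here()
E
```

```text
t: 37.75
position: [0.5093, -0.3551, 0.1154]
tcp_rot: [0.682, 0.731, -0.001, 0.001]
force: [1.2, -0.1, -5.7]
gripper_width: 0.0159
grip_force: 30.0
grip plate mm [-107.5 -329.3] z 50.1 F [ 1.2 -0.1] -5.7 t 37.75
```

```bash
python3 -m jog '[{"dx":0,"dy":0,"dz":0.002,"rx":0,"ry":0,"rz":0,"jaw":0},{"dx":0,"dy":0,"dz":0.003,"rx":0,"ry":0,"rz":0,"jaw":0},{"dx":0,"dy":0,"dz":0.003,"rx":0,"ry":0,"rz":0,"jaw":0}]'
python3 - <<'E'
from h import *
here()
E
```

```text
t: 38.05
position: [0.5094, -0.3552, 0.1152]
tcp_rot: [0.682, 0.731, -0.001, 0.002]
force: [-4.6, 0.6, 9.3]
gripper_width: 0.0158
grip_force: 30.0
grip plate mm [-107.3 -329.4] z 49.9 F [-4.6  0.5] 9.3 t 38.05
```

Seated on the floor. Release, rise and check, then look at the carriers from above.

```bash
python3 -m jog '[{"dx":0,"dy":0,"dz":-0.001,"rx":0,"ry":0,"rz":0,"jaw":0.2},{"dx":0,"dy":0,"dz":-0.002,"rx":0,"ry":0,"rz":0,"jaw":0.4},{"dx":0,"dy":0,"dz":-0.002,"rx":0,"ry":0,"rz":0,"jaw":0.5},{"dx":0,"dy":0,"dz":-0.04,"rx":0,"ry":0,"rz":0,"jaw":0.5},{"dx":0,"dy":0,"dz":-0.09,"rx":0,"ry":0,"rz":0,"jaw":0.5},{"dx":0,"dy":0,"dz":-0.14,"rx":0,"ry":0,"rz":0,"jaw":0.6},{"dx":0,"dy":0,"dz":-0.17,"rx":0,"ry":0,"rz":0,"jaw":0.7},{"dx":0,"dy":0,"dz":-0.17,"rx":0,"ry":0,"rz":0,"jaw":0.7},{"dx":0,"dy":0,"dz":-0.17,"rx":0,"ry":0,"rz":0,"jaw":0.7}]'
python3 - <<'E'
from h import *
v=view('wrist');t=view('top')
cv2.imwrite('pics/w11.png',np.hstack([cv2.resize(v[0],(400,300)),cv2.resize(t[0][160:310,180:380],(400,300))]))
for ce,st,px in blobs(t,'blue',40): print(ce.round(1),st,ray(t,ce,.016).round(3))
to(.5,.3,.24,np.pi/2)
print(state()[0]['qpos'].round(2))
E
```

```text
t: 38.95
position: [0.5093, -0.3548, 0.2827]
tcp_rot: [0.682, 0.731, -0.001, 0.002]
force: [-0.3, -0.5, -0.5]
gripper_width: 0.065
grip_force: 0.0
[206.5 208.6] [199 205  16   8  90] [0.621 0.325]
[209.  223.3] [201 214  16  15 105] [0.568 0.316]
[207.5 244.4] [200 241  16   8  92] [0.493 0.32 ]
[ 96.1 262.3] [ 88 249  18  27 206] [0.44  0.709]
[209.2 259.2] [201 249  17  15 111] [0.442 0.314]
d mm [653.7  37.5 -25.4] rv deg [-1.400e-01 -4.000e-02 -8.598e+01] q7 0.23 t 39.05
[ 0.98  0.68 -0.72  1.53  0.48  1.12  0.23]
```

View pics/w11.png

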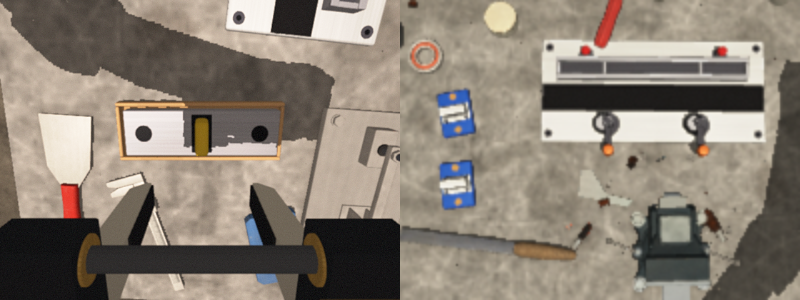

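The gauge is back in its tray, levers and straightedge are unchanged, and the two blue carriers are at world (0.595,0.32) and (0.468,0.317). The second has been knocked, and there is no third. Going to the first; from here I work from numbers, as the viewing budget is used.

```bash
python3 - <<'E'
from h import *
to(.595,.32,.20,0.05)
E
python3 -m jog '[{"dx":0.05,"dy":0.005,"dz":0,"rx":0,"ry":0,"rz":0,"jaw":0.7},{"dx":0.1,"dy":0.01,"dz":0,"rx":0,"ry":0,"rz":0,"jaw":0.7},{"dx":0.15,"dy":0.015,"dz":0,"rx":0,"ry":0,"rz":0,"jaw":0.7},{"dx":0.2,"dy":0.02,"dz":0,"rx":0,"ry":0,"rz":0,"jaw":0.7},{"dx":0.25,"dy":0.03,"dz":0,"rx":0,"ry":0,"rz":0,"jaw":0.7},{"dx":0.3,"dy":0.04,"dz":0,"rx":0,"ry":0,"rz":0,"jaw":0.7},{"dx":0.35,"dy":0.06,"dz":0,"rx":0,"ry":0,"rz":0,"jaw":0.7},{"dx":0.4,"dy":0.07,"dz":0,"rx":0,"ry":0,"rz":0,"jaw":0.7},{"dx":0.45,"dy":0.09,"dz":0,"rx":0,"ry":0,"rz":0,"jaw":0.7},{"dx":0.5,"dy":0.1,"dz":0,"rx":0,"ry":0,"rz":0,"jaw":0.7},{"dx":0.55,"dy":0.11,"dz":0.005,"rx":0,"ry":0,"rz":0,"jaw":0.7},{"dx":0.6,"dy":0.12,"dz":0.01,"rx":0,"ry":0,"rz":0,"jaw":0.7},{"dx":0.64,"dy":0.125,"dz":0.015,"rx":0,"ry":0,"rz":0,"jaw":0.7},{"dx":0.67,"dy":0.132,"dz":0.017,"rx":0,"ry":0,"rz":0,"jaw":0.7},{"dx":0.67,"dy":0.132,"dz":0.017,"rx":0,"ry":0,"rz":0,"jaw":0.7},{"dx":0.67,"dy":0.132,"dz":0.017,"rx":0,"ry":0,"rz":0,"jaw":0.7},{"dx":0.67,"dy":0.132,"dz":0.017,"rx":0,"ry":0,"rz":0,"jaw":0.7}]'
python3 - <<'E'
from h import *
print(state()[0]['qpos'].round(2))
v=view('wrist')
for ce,st,px in blobs(v,'blue',80):
    r=cv2.boxPoints(cv2.minAreaRect(px.astype(np.float32)))
    print(ce.round(1),st,ray(v,ce,.016).round(4),[ray(v,q,.016).round(3).tolist() for q in r])
for ce,st,px in blobs(v,'orange',30): print('o',ce.round(1),st,ray(v,ce,.016).round(4))
E
```

```text
d mm [667.  133.7  14.4] rv deg [-0.12  0.06  1.15] q7 0.23 t 39.05
t: 40.75
position: [0.5943, 0.3208, 0.2624]
tcp_rot: [0.683, 0.731, -0.002, 0.002]
force: [0.2, -0.4, 0.4]
gripper_width: 0.0649
grip_force: 0.0
[-0.19  0.77 -0.66  1.38  0.49  1.16 -0.84]
[148.  176.5] [  93  148   97   65 2834] [0.475  0.3262] [[0.428, 0.346], [0.51, 0.354], [0.511, 0.298], [0.425, 0.289]]
[282.5 183.4] [ 236  151   92   70 3137] [0.5942 0.328 ] [[0.551, 0.347], [0.628, 0.36], [0.639, 0.304], [0.559, 0.29]]
o [396.3 110. ] [389 104  17  14  44] [0.6852 0.3974]
```

Run:
```python
from h import *
to(.594,.324,.039,.17)
```

```text
d mm [  4.3  -0.3 158.6] rv deg [-0.03  0.28 -5.88] q7 -0.84 t 40.8
```

```bash
python3 -m jog '[{"dx":0.004,"dy":0,"dz":0.04,"rx":0,"ry":0.3,"rz":-5.9,"jaw":0.6},{"dx":0.004,"dy":0,"dz":0.08,"rx":0,"ry":0.3,"rz":-5.9,"jaw":0.6},{"dx":0.004,"dy":0,"dz":0.12,"rx":0,"ry":0.3,"rz":-5.9,"jaw":0.6},{"dx":0.004,"dy":0,"dz":0.145,"rx":0,"ry":0.3,"rz":-5.9,"jaw":0.6},{"dx":0.004,"dy":0,"dz":0.158,"rx":0,"ry":0.3,"rz":-5.9,"jaw":0.6},{"dx":0.004,"dy":0,"dz":0.158,"rx":0,"ry":0.3,"rz":-5.9,"jaw":0.6},{"dx":0.004,"dy":0,"dz":0.158,"rx":0,"ry":0.3,"rz":-5.9,"jaw":0.3},{"dx":0.004,"dy":0,"dz":0.158,"rx":0,"ry":0.3,"rz":-5.9,"jaw":0},{"dx":0.004,"dy":0,"dz":0.158,"rx":0,"ry":0.3,"rz":-5.9,"jaw":0},{"dx":0.004,"dy":0,"dz":0.158,"rx":0,"ry":0.3,"rz":-5.9,"jaw":0},{"dx":0.004,"dy":0,"dz":0.158,"rx":0,"ry":0.3,"rz":-5.9,"jaw":0},{"dx":0.004,"dy":0,"dz":0.158,"rx":0,"ry":0.3,"rz":-5.9,"jaw":0}]'
python3 - <<'E'
from h import *
here()
to(*W(-18,152),.14,np.pi/2+TH)
E
```

```text
t: 42.0
position: [0.5937, 0.3265, 0.106]
tcp_rot: [0.643, 0.766, 0.001, -0.001]
force: [1.5, -0.2, 0.2]
gripper_width: 0.0139
grip_force: 30.0
grip plate mm [-44.3 355. ] z 40.7 F [ 1.5 -0.2] 0.2 t 42.0
d mm [-203.7  -15.3  -99.8] rv deg [  0.14  -0.11 -78.31] q7 -0.85 t 42.0
```

```bash
python3 -m jog '[{"dx":0,"dy":0,"dz":-0.04,"rx":0,"ry":0,"rz":0,"jaw":0},{"dx":0,"dy":0,"dz":-0.08,"rx":0,"ry":0,"rz":0,"jaw":0},{"dx":-0.02,"dy":0,"dz":-0.1,"rx":0,"ry":0,"rz":-8,"jaw":0},{"dx":-0.05,"dy":-0.003,"dz":-0.1,"rx":0,"ry":0,"rz":-16,"jaw":0},{"dx":-0.08,"dy":-0.006,"dz":-0.1,"rx":0,"ry":0,"rz":-24,"jaw":0},{"dx":-0.11,"dy":-0.008,"dz":-0.1,"rx":0,"ry":0,"rz":-32,"jaw":0},{"dx":-0.14,"dy":-0.01,"dz":-0.1,"rx":0,"ry":0,"rz":-40,"jaw":0},{"dx":-0.17,"dy":-0.013,"dz":-0.1,"rx":0,"ry":0,"rz":-48,"jaw":0},{"dx":-0.204,"dy":-0.015,"dz":-0.1,"rx":0,"ry":0,"rz":-56,"jaw":0},{"dx":-0.204,"dy":-0.015,"dz":-0.1,"rx":0,"ry":0,"rz":-64,"jaw":0},{"dx":-0.204,"dy":-0.015,"dz":-0.1,"rx":0,"ry":0,"rz":-72,"jaw":0},{"dx":-0.204,"dy":-0.015,"dz":-0.1,"rx":0,"ry":0,"rz":-78.3,"jaw":0},{"dx":-0.204,"dy":-0.015,"dz":-0.1,"rx":0,"ry":0,"rz":-78.3,"jaw":0},{"dx":-0.204,"dy":-0.015,"dz":-0.1,"rx":0,"ry":0,"rz":-78.3,"jaw":0},{"dx":-0.204,"dy":-0.015,"dz":-0.1,"rx":0,"ry":0,"rz":-78.3,"jaw":0}]'
cat >> h.py <<'E'
def held():
    "held carrier: blue blob corners in plate mm at top height of sled"
    s,R=state();v=view('wrist');z=(s['position']+R[:,2]*bot.grip_point_offset)[2]-.041+.016
    for ce,st,px in blobs(v,'blue',300):
        r=cv2.boxPoints(cv2.minAreaRect(px.astype(np.float32)))
        P=np.array([F(ray(v,q,z)) for q in r])
        print('blob',ce.round(0),st[4],P.round(1).tolist(),'mean',P.mean(0).round(1))
    return v
E
python3 - <<'E'
from h import *
here();v=held()
top(-18,152,.06)
E
```

```text
t: 43.5
position: [0.614, 0.1226, 0.205]
tcp_rot: [0.016, 1.0, 0.001, -0.0]
force: [0.5, 0.5, -1.7]
gripper_width: 0.0141
grip_force: 30.0
grip plate mm [-17.8 151.8] z 139.7 F [0.4 0.5] -1.7 t 43.5
blob [543.  28.] 1460 [[-136.7, 252.2], [-136.7, 265.3], [-117.0, 269.5], [-117.1, 255.9]] mean [-126.9  260.7]
blob [282. 243.] 6598 [[-46.1, 113.3], [-45.9, 190.3], [3.2, 193.2], [3.0, 110.2]] mean [-21.5 151.8]
d mm [ 0.3  0.1 79.8] rv deg [ 0.14 -0.01 -0.06] q7 0.62 t 43.55
```

```bash
python3 -m jog '[{"dx":0,"dy":0,"dz":0.04,"rx":0,"ry":0,"rz":0,"jaw":0},{"dx":0,"dy":0,"dz":0.07,"rx":0,"ry":0,"rz":0,"jaw":0},{"dx":0,"dy":0,"dz":0.082,"rx":0,"ry":0,"rz":0,"jaw":0},{"dx":0,"dy":0,"dz":0.086,"rx":0,"ry":0,"rz":0,"jaw":0},{"dx":0,"dy":0,"dz":0.086,"rx":0,"ry":0,"rz":0,"jaw":0}]'; python3 -c "
from h import *
here();held()"; python3 -m jog '[{"dx":-0.002,"dy":0,"dz":-0.0005,"rx":0,"ry":0,"rz":0,"jaw":0},{"dx":-0.004,"dy":0,"dz":-0.0005,"rx":0,"ry":0,"rz":0,"jaw":0},{"dx":-0.005,"dy":0,"dz":-0.0005,"rx":0,"ry":0,"rz":0,"jaw":0},{"dx":-0.006,"dy":0,"dz":-0.0005,"rx":0,"ry":0,"rz":0,"jaw":0},{"dx":-0.007,"dy":0,"dz":-0.0005,"rx":0,"ry":0,"rz":0,"jaw":0}]'; python3 -c "
from h import *
here()"
```

```text
t: 44.05
position: [0.6144, 0.1234, 0.1199]
tcp_rot: [0.016, 1.0, 0.002, 0.0]
force: [0.2, 1.0, -1.9]
gripper_width: 0.014
grip_force: 30.0
grip plate mm [-17.3 152.7] z 54.6 F [0.2 1. ] -1.9 t 44.05
blob [282. 243.] 6576 [[-45.6, 114.2], [-45.4, 191.6], [3.7, 194.7], [3.5, 111.1]] mean [-20.9 152.9]
t: 44.6
position: [0.6179, 0.1236, 0.1201]
tcp_rot: [0.015, 1.0, 0.001, -0.004]
force: [-9.5, -0.8, 4.2]
gripper_width: 0.0138
grip_force: 30.0
grip plate mm [-14.4 152.9] z 54.8 F [-9.4 -1.1] 4.2 t 44.6
```

```bash
python3 -m jog '[{"dx":-0.001,"dy":0,"dz":-0.002,"rx":0,"ry":0,"rz":0,"jaw":0},{"dx":-0.002,"dy":0,"dz":-0.002,"rx":0,"ry":0,"rz":0,"jaw":0},{"dx":-0.002,"dy":0,"dz":-0.002,"rx":0,"ry":0,"rz":0,"jaw":0}]'
python3 - <<'E'
from h import *
here()
v=held()
g=cv2.cvtColor(v[0],cv2.COLOR_BGR2GRAY)
# strip near edge and bar base along right-of-tool columns (plate y away from carrier)
for y in (60,80,100):
    prof=[]
    for x in np.arange(-100,45,1.):
        q=proj(v,np.r_[W(x,y),.012]); c,r=q.round().astype(int)
        prof.append(int(g[r,c]) if 0<=r<420 and 0<=c<560 else -1)
    print(y,prof[40:])
E
```

```text
t: 44.9
position: [0.6183, 0.1236, 0.1206]
tcp_rot: [0.014, 1.0, 0.001, -0.006]
force: [-9.9, 0.6, -0.6]
gripper_width: 0.0139
grip_force: 30.0
grip plate mm [-14.1 152.8] z 55.3 F [-9.9  0.3] -0.6 t 44.9
blob [282. 243.] 6568 [[-42.5, 114.2], [-42.6, 191.7], [6.3, 194.8], [6.4, 111.3]] mean [-18.1 153. ]
60 [192, 67, 91, 89, 93, 91, 89, 92, 89, 89, 83, 92, 89, 87, 90, 90, 89, 88, 143, 223, 240, 240, 233, 56, 27, 20, 8, 16, 20, 12, 15, 14, 21, 19, 13, 13, 11, 14, 11, 27, 15, 16, 17, 6, 15, 8, 21, 14, 15, 18, 23, 13, 24, 17, 20, 12, 16, 15, 20, 17, 17, 18, 19, 18, 17, 13, 14, 19, 15, 22, 20, 13, 35, 113, 121, 119, 120, 118, 83, 78, 76, 78, 77, 69, 45, 37, 19, 20, 21, 22, 19, 18, 23, 23, 24, 23, 21, 21, 26, 21, 22, 20, 22, 12, 17]
80 [141, 128, 74, 43, 41, 56, 43, 51, 62, 86, 96, 93, 106, 96, 93, 100, 116, 202, 123, 13, 29, 21, 23, 30, 24, 38, 35, 37, 33, 34, 29, 30, 34, 34, 22, 15, 20, 22, 10, 16, 16, 14, 17, 16, 19, 18, 18, 17, 17, 13, 16, 14, 22, 21, 14, 15, 14, 18, 15, 8, 21, 17, 14, 15, 23, 18, 20, 12, 16, 17, 9, 17, 32, 119, 121, 121, 124, 107, 33, 18, 21, 31, 14, 20, 24, 21, 29, 28, 28, 22, 27, 20, 19, 27, 27, 24, 19, 27, 24, 21, 24, 19, 22, 13, 23]
100 [32, 30, 26, 25, 28, 23, 28, 26, 26, 20, 13, 13, 5, 51, 119, 125, 123, 125, 122, 128, 244, 246, 239, 55, 32, 30, 34, 38, 32, 36, 30, 32, 31, 34, 34, 31, 26, 35, 33, 29, 32, 30, 33, 24, 20, 23, 16, 15, 15, 18, 16, 20, 8, 5, 16, 9, 17, 18, 12, 10, 14, 19, 8, 14, 11, 19, 15, 13, 11, 13, 18, 11, 36, 118, 117, 119, 117, 109, 32, 23, 27, 21, 21, 21, 18, 24, 17, 24, 30, 24, 25, 28, 21, 18, 24, 21, 23, 22, 25, 28, 26, 25, 20, 24, 24]
```

The carrier bears on the straightedge: the face reads x ≈ 17.5 and the lane strip centre ≈ -12.5. I back off about 1 mm, then slide it along between the rollers.

```bash
python3 -m jog '[{"dx":0.003,"dy":0,"dz":0,"rx":0,"ry":0,"rz":0,"jaw":0},{"dx":0.006,"dy":0,"dz":0,"rx":0,"ry":0,"rz":0,"jaw":0},{"dx":0.006,"dy":0,"dz":0,"rx":0,"ry":0,"rz":0,"jaw":0}]'|grep force; python3 -c "
from h import *
here()"; python3 -m jog '[{"dx":0,"dy":-0.006,"dz":0,"rx":0,"ry":0,"rz":0,"jaw":0},{"dx":0,"dy":-0.012,"dz":0,"rx":0,"ry":0,"rz":0,"jaw":0},{"dx":0,"dy":-0.018,"dz":0,"rx":0,"ry":0,"rz":0,"jaw":0},{"dx":0,"dy":-0.024,"dz":0,"rx":0,"ry":0,"rz":0,"jaw":0},{"dx":0,"dy":-0.03,"dz":0,"rx":0,"ry":0,"rz":0,"jaw":0},{"dx":0,"dy":-0.036,"dz":0,"rx":0,"ry":0,"rz":0,"jaw":0},{"dx":0,"dy":-0.042,"dz":0,"rx":0,"ry":0,"rz":0,"jaw":0}]'|grep force; python3 -c "
from h import *
here()"
```

```text
force: [-1.8, 0.8, -2.5]
grip_force: 30.0
grip plate mm [-14.7 152.1] z 56.6 F [-1.9  0.7] -2.5 t 45.25
force: [-2.7, 1.3, -1.6]
grip_force: 30.0
grip plate mm [-14.6 109.4] z 56.2 F [-2.7  1.2] -1.6 t 45.95
```

```bash
python3 -m jog '[{"dx":0.0005,"dy":-0.008,"dz":0,"rx":0,"ry":0,"rz":0,"jaw":0},{"dx":0.0005,"dy":-0.016,"dz":0,"rx":0,"ry":0,"rz":0,"jaw":0},{"dx":0.0005,"dy":-0.024,"dz":0,"rx":0,"ry":0,"rz":0,"jaw":0},{"dx":0.0005,"dy":-0.032,"dz":0,"rx":0,"ry":0,"rz":0,"jaw":0},{"dx":0.0005,"dy":-0.04,"dz":0,"rx":0,"ry":0,"rz":0,"jaw":0},{"dx":0.0005,"dy":-0.048,"dz":0,"rx":0,"ry":0,"rz":0,"jaw":0},{"dx":0.0005,"dy":-0.056,"dz":0,"rx":0,"ry":0,"rz":0,"jaw":0}]'|grep force; python3 -c "
from h import *
here()"; python3 -m jog '[{"dx":0,"dy":-0.008,"dz":0,"rx":0,"ry":0,"rz":0,"jaw":0},{"dx":0,"dy":-0.016,"dz":0,"rx":0,"ry":0,"rz":0,"jaw":0},{"dx":0,"dy":-0.024,"dz":0,"rx":0,"ry":0,"rz":0,"jaw":0},{"dx":0,"dy":-0.032,"dz":0,"rx":0,"ry":0,"rz":0,"jaw":0},{"dx":0,"dy":-0.04,"dz":0,"rx":0,"ry":0,"rz":0,"jaw":0},{"dx":0,"dy":-0.048,"dz":0,"rx":0,"ry":0,"rz":0,"jaw":0},{"dx":0,"dy":-0.056,"dz":0,"rx":0,"ry":0,"rz":0,"jaw":0},{"dx":0,"dy":-0.056,"dz":0,"rx":0,"ry":0,"rz":0,"jaw":0}]'|grep force; python3 -c "
from h import *
here()"
```

```text
force: [-0.0, -0.2, -2.3]
grip_force: 30.0
grip plate mm [-14.7  53. ] z 56.2 F [-0.  -0.2] -2.3 t 46.65
force: [-0.4, -0.4, -2.6]
grip_force: 30.0
grip plate mm [-15.1  -4.1] z 55.6 F [-0.4 -0.4] -2.6 t 47.45
```

```bash
python3 -m jog '[{"dx":0,"dy":-0.008,"dz":0,"rx":0,"ry":0,"rz":0,"jaw":0},{"dx":0,"dy":-0.016,"dz":0,"rx":0,"ry":0,"rz":0,"jaw":0},{"dx":0,"dy":-0.024,"dz":0,"rx":0,"ry":0,"rz":0,"jaw":0},{"dx":0,"dy":-0.03,"dz":0,"rx":0,"ry":0,"rz":0,"jaw":0},{"dx":0,"dy":-0.036,"dz":0,"rx":0,"ry":0,"rz":0,"jaw":0},{"dx":0,"dy":-0.042,"dz":0,"rx":0,"ry":0,"rz":0,"jaw":0},{"dx":0,"dy":-0.046,"dz":0,"rx":0,"ry":0,"rz":0,"jaw":0},{"dx":0,"dy":-0.046,"dz":0.001,"rx":0,"ry":0,"rz":0,"jaw":0},{"dx":0,"dy":-0.046,"dz":0.002,"rx":0,"ry":0,"rz":0,"jaw":0},{"dx":0,"dy":-0.046,"dz":0.002,"rx":0,"ry":0,"rz":0,"jaw":0}]'|grep force; python3 -c "
from h import *
here()"
```

```text
force: [0.1, -0.2, -2.6]
grip_force: 30.0
grip plate mm [-15.3 -47.4] z 53.7 F [ 0.1 -0.2] -2.6 t 48.45
```

```bash
python3 -m jog '[{"dx":0,"dy":0,"dz":0.001,"rx":0,"ry":0,"rz":0,"jaw":0},{"dx":0,"dy":0,"dz":0.002,"rx":0,"ry":0,"rz":0,"jaw":0},{"dx":0,"dy":0,"dz":0.002,"rx":0,"ry":0,"rz":0,"jaw":0}]'|grep force; python3 -c "
from h import *
here()"
```

```text
force: [-1.4, 0.6, 4.8]
grip_force: 30.0
grip plate mm [-15.  -47.3] z 52.8 F [-1.4  0.6] 4.8 t 48.75
```

Seated on the plate. Release, rise, and go to the second carrier.

```bash
python3 -m jog '[{"dx":0,"dy":0,"dz":-0.001,"rx":0,"ry":0,"rz":0,"jaw":0.2},{"dx":0,"dy":0,"dz":-0.001,"rx":0,"ry":0,"rz":0,"jaw":0.4},{"dx":0,"dy":0,"dz":-0.001,"rx":0,"ry":0,"rz":0,"jaw":0.45},{"dx":0,"dy":0,"dz":-0.04,"rx":0,"ry":0,"rz":0,"jaw":0.45},{"dx":0,"dy":0,"dz":-0.09,"rx":0,"ry":0,"rz":0,"jaw":0.45},{"dx":0,"dy":0,"dz":-0.14,"rx":0,"ry":0,"rz":0,"jaw":0.6},{"dx":0,"dy":0,"dz":-0.15,"rx":0,"ry":0,"rz":0,"jaw":0.6},{"dx":0,"dy":0,"dz":-0.15,"rx":0,"ry":0,"rz":0,"jaw":0.6}]'|grep force
python3 - <<'E'
from h import *
here();v=view('wrist')
m=[b for b in blobs(v,'blue',300)]
for ce,st,px in m:
    P=np.array([F(ray(v,q,.028)) for q in cv2.boxPoints(cv2.minAreaRect(px.astype(np.float32)))]);print(ce,P.round(1).tolist())
t=view('top')
for ce,st,px in blobs(t,'blue',40): print(ce.round(1),st[4],ray(t,ce,.016).round(3))
to(.468,.319,.2,.1)
E
```

```text
force: [0.4, -1.2, -1.2]
grip_force: 0.0
grip plate mm [-14.2 -47.9] z 203.9 F [ 0.4 -1.1] -1.2 t 49.55
[282.5555208  191.03096653] [[-41.3, -85.4], [-41.2, -7.9], [15.3, -5.9], [15.1, -87.4]]
[326.8 211. ] 61 [ 0.603 -0.104]
[312.1 211.5] 55 [ 0.602 -0.052]
[207.5 244.4] 92 [0.493 0.32 ]
[ 96.2 262.2] 207 [0.44  0.709]
[209.2 259.2] 111 [0.442 0.314]
d mm [154.  392.6   1.2] rv deg [-3.000e-02 -1.900e-01  8.248e+01] q7 0.98 t 49.65
```

```bash
python3 -m jog '[{"dx":0.02,"dy":0.04,"dz":0,"rx":0,"ry":0,"rz":8,"jaw":0.6},{"dx":0.03,"dy":0.08,"dz":0,"rx":0,"ry":0,"rz":16,"jaw":0.6},{"dx":0.05,"dy":0.12,"dz":0,"rx":0,"ry":0,"rz":24,"jaw":0.6},{"dx":0.06,"dy":0.16,"dz":0,"rx":0,"ry":0,"rz":32,"jaw":0.6},{"dx":0.08,"dy":0.2,"dz":0,"rx":0,"ry":0,"rz":40,"jaw":0.6},{"dx":0.1,"dy":0.24,"dz":0,"rx":0,"ry":0,"rz":48,"jaw":0.6},{"dx":0.11,"dy":0.28,"dz":0,"rx":0,"ry":0,"rz":56,"jaw":0.6},{"dx":0.13,"dy":0.32,"dz":0,"rx":0,"ry":0,"rz":64,"jaw":0.6},{"dx":0.14,"dy":0.36,"dz":0,"rx":0,"ry":0,"rz":72,"jaw":0.6},{"dx":0.154,"dy":0.393,"dz":0.001,"rx":0,"ry":-0.2,"rz":80,"jaw":0.6},{"dx":0.154,"dy":0.393,"dz":0.001,"rx":0,"ry":-0.2,"rz":82.5,"jaw":0.6},{"dx":0.154,"dy":0.393,"dz":0.001,"rx":0,"ry":-0.2,"rz":82.5,"jaw":0.6},{"dx":0.154,"dy":0.393,"dz":0.001,"rx":0,"ry":-0.2,"rz":82.5,"jaw":0.6}]'|grep force
python3 - <<'E'
from h import *
v=view('wrist')
for ce,st,px in blobs(v,'blue',300):
    P=np.array([ray(v,q,.016) for q in cv2.boxPoints(cv2.minAreaRect(px.astype(np.float32)))]);print(ce,P.round(3).tolist(),P.mean(0))
to(.468,.319,.039,.1)
E
```

```text
force: [0.7, -0.6, -0.4]
grip_force: 0.0
[280.57405023 184.43882807] [[0.426, 0.346], [0.503, 0.354], [0.51, 0.298], [0.43, 0.29]] [0.46722394 0.32196233]
d mm [  1.2  -1.1 161.3] rv deg [ 0.01  0.12 -0.09] q7 -0.96 t 51.0
```

```bash
python3 -m jog '[{"dx":0.001,"dy":-0.002,"dz":0.04,"rx":0,"ry":0,"rz":0,"jaw":0.6},{"dx":0.001,"dy":-0.002,"dz":0.08,"rx":0,"ry":0,"rz":0,"jaw":0.6},{"dx":0.001,"dy":-0.002,"dz":0.12,"rx":0,"ry":0,"rz":0,"jaw":0.6},{"dx":0.001,"dy":-0.002,"dz":0.15,"rx":0,"ry":0,"rz":0,"jaw":0.6},{"dx":0.001,"dy":-0.002,"dz":0.161,"rx":0,"ry":0,"rz":0,"jaw":0.6},{"dx":0.001,"dy":-0.002,"dz":0.161,"rx":0,"ry":0,"rz":0,"jaw":0.6},{"dx":0.001,"dy":-0.002,"dz":0.161,"rx":0,"ry":0,"rz":0,"jaw":0.3},{"dx":0.001,"dy":-0.002,"dz":0.161,"rx":0,"ry":0,"rz":0,"jaw":0},{"dx":0.001,"dy":-0.002,"dz":0.161,"rx":0,"ry":0,"rz":0,"jaw":0},{"dx":0.001,"dy":-0.002,"dz":0.161,"rx":0,"ry":0,"rz":0,"jaw":0},{"dx":0.001,"dy":-0.002,"dz":0.161,"rx":0,"ry":0,"rz":0,"jaw":0}]'
python3 - <<'E'
from h import *
here()
to(*W(-18,152),.14,np.pi/2+TH)
E
```

```text
t: 52.1
position: [0.4671, 0.3211, 0.1068]
tcp_rot: [0.671, 0.741, 0.001, 0.001]
force: [0.0, 0.2, -0.3]
gripper_width: 0.0207
grip_force: 0.0
grip plate mm [-170.5  345.5] z 41.5 F [0.  0.2] -0.3 t 52.1
d mm [-211.6  126.5  -98.2] rv deg [  0.19   0.1  -82.51] q7 -1.13 t 52.1
```

Fingers still closing; give them time before lifting.

```bash
python3 -m jog '[{"dx":0,"dy":0,"dz":0,"rx":0,"ry":0,"rz":0,"jaw":0},{"dx":0,"dy":0,"dz":0,"rx":0,"ry":0,"rz":0,"jaw":0},{"dx":0,"dy":0,"dz":0,"rx":0,"ry":0,"rz":0,"jaw":0}]' | grep -E 'width|grip_f'
python3 -m jog '[{"dx":0,"dy":0,"dz":-0.04,"rx":0,"ry":0,"rz":0,"jaw":0},{"dx":0,"dy":0,"dz":-0.08,"rx":0,"ry":0,"rz":0,"jaw":0},{"dx":-0.02,"dy":0.01,"dz":-0.1,"rx":0,"ry":0,"rz":-8,"jaw":0},{"dx":-0.04,"dy":0.02,"dz":-0.1,"rx":0,"ry":0,"rz":-16,"jaw":0},{"dx":-0.06,"dy":0.04,"dz":-0.1,"rx":0,"ry":0,"rz":-24,"jaw":0},{"dx":-0.08,"dy":0.05,"dz":-0.1,"rx":0,"ry":0,"rz":-32,"jaw":0},{"dx":-0.11,"dy":0.06,"dz":-0.1,"rx":0,"ry":0,"rz":-40,"jaw":0},{"dx":-0.13,"dy":0.08,"dz":-0.1,"rx":0,"ry":0,"rz":-48,"jaw":0},{"dx":-0.16,"dy":0.1,"dz":-0.1,"rx":0,"ry":0,"rz":-56,"jaw":0},{"dx":-0.19,"dy":0.115,"dz":-0.1,"rx":0,"ry":0,"rz":-64,"jaw":0},{"dx":-0.212,"dy":0.126,"dz":-0.1,"rx":0,"ry":0,"rz":-72,"jaw":0},{"dx":-0.212,"dy":0.126,"dz":-0.1,"rx":0,"ry":0,"rz":-80,"jaw":0},{"dx":-0.212,"dy":0.126,"dz":-0.1,"rx":0,"ry":0,"rz":-82.5,"jaw":0},{"dx":-0.212,"dy":0.126,"dz":-0.1,"rx":0,"ry":0,"rz":-82.5,"jaw":0},{"dx":-0.212,"dy":0.126,"dz":-0.1,"rx":0,"ry":0,"rz":-82.5,"jaw":0}]'
python3 - <<'E'
from h import *
here();held();top(-18,152,.056)
E
```

```text
gripper_width: 0.0137
grip_force: 30.0
t: 53.9
position: [0.6129, 0.1223, 0.2057]
tcp_rot: [0.016, 1.0, 0.0, 0.001]
force: [-0.1, 0.1, -1.8]
gripper_width: 0.0137
grip_force: 30.0
grip plate mm [-18.7 151.3] z 140.4 F [-0.1  0.1] -1.8 t 53.9
blob [ 48. 218.] 3153 [[-61.7, 19.4], [-66.8, 50.9], [-25.1, 50.7], [-19.2, 16.9]] mean [-43.2  34.5]
blob [281. 240.] 6946 [[-49.5, 112.9], [-49.4, 189.6], [2.2, 192.7], [2.1, 109.6]] mean [-23.6 151.2]
d mm [-0.7  0.5 84.7] rv deg [ 0.01  0.09 -0.03] q7 0.62 t 53.95
```

```bash
python3 -m jog '[{"dx":-0.001,"dy":0.001,"dz":0.04,"rx":0,"ry":0,"rz":0,"jaw":0},{"dx":-0.001,"dy":0.001,"dz":0.07,"rx":0,"ry":0,"rz":0,"jaw":0},{"dx":-0.001,"dy":0.001,"dz":0.082,"rx":0,"ry":0,"rz":0,"jaw":0},{"dx":-0.001,"dy":0.001,"dz":0.085,"rx":0,"ry":0,"rz":0,"jaw":0},{"dx":-0.001,"dy":0.001,"dz":0.085,"rx":0,"ry":0,"rz":0,"jaw":0}]'|grep force; python3 -c "
from h import *
here()"; python3 -m jog '[{"dx":-0.002,"dy":0,"dz":0,"rx":0,"ry":0,"rz":0,"jaw":0},{"dx":-0.004,"dy":0,"dz":0,"rx":0,"ry":0,"rz":0,"jaw":0},{"dx":-0.005,"dy":0,"dz":0,"rx":0,"ry":0,"rz":0,"jaw":0},{"dx":-0.006,"dy":0,"dz":0,"rx":0,"ry":0,"rz":0,"jaw":0},{"dx":-0.007,"dy":0,"dz":0,"rx":0,"ry":0,"rz":0,"jaw":0}]'|grep force; python3 -c "
from h import *
here()"
```

```text
force: [-0.3, 0.8, -2.6]
grip_force: 30.0
grip plate mm [-16.8 153.3] z 56.9 F [-0.4  0.8] -2.6 t 54.45
force: [-6.1, -0.2, 1.6]
grip_force: 30.0
grip plate mm [-12.3 153.1] z 56.3 F [-6.1 -0.4] 1.6 t 54.95
```

```bash
python3 -m jog '[{"dx":0.002,"dy":0,"dz":0,"rx":0,"ry":0,"rz":0,"jaw":0},{"dx":0.0035,"dy":0,"dz":0,"rx":0,"ry":0,"rz":0,"jaw":0},{"dx":0.0035,"dy":0,"dz":0,"rx":0,"ry":0,"rz":0,"jaw":0}]'|grep force; python3 -c "
from h import *
here()"; python3 -m jog '[{"dx":0,"dy":-0.006,"dz":0,"rx":0,"ry":0,"rz":0,"jaw":0},{"dx":0,"dy":-0.012,"dz":0,"rx":0,"ry":0,"rz":0,"jaw":0},{"dx":0,"dy":-0.018,"dz":0,"rx":0,"ry":0,"rz":0,"jaw":0},{"dx":0,"dy":-0.024,"dz":0,"rx":0,"ry":0,"rz":0,"jaw":0},{"dx":0,"dy":-0.03,"dz":0,"rx":0,"ry":0,"rz":0,"jaw":0},{"dx":0,"dy":-0.036,"dz":0,"rx":0,"ry":0,"rz":0,"jaw":0},{"dx":0,"dy":-0.042,"dz":0,"rx":0,"ry":0,"rz":0,"jaw":0}]'|grep force; python3 -c "
from h import *
here()"
```

```text
force: [0.2, 0.3, -2.5]
grip_force: 30.0
grip plate mm [-12.7 152.2] z 56.2 F [0.2 0.3] -2.5 t 55.25
force: [0.1, 0.5, -1.7]
grip_force: 30.0
grip plate mm [-13.7 110. ] z 56.1 F [0.  0.5] -1.7 t 55.95
```

```bash
python3 -m jog '[{"dx":-0.0003,"dy":-0.008,"dz":0,"rx":0,"ry":0,"rz":0,"jaw":0},{"dx":-0.0005,"dy":-0.016,"dz":0,"rx":0,"ry":0,"rz":0,"jaw":0},{"dx":-0.0005,"dy":-0.024,"dz":0,"rx":0,"ry":0,"rz":0,"jaw":0},{"dx":-0.0005,"dy":-0.032,"dz":0,"rx":0,"ry":0,"rz":0,"jaw":0},{"dx":-0.0005,"dy":-0.04,"dz":0,"rx":0,"ry":0,"rz":0,"jaw":0},{"dx":-0.0005,"dy":-0.048,"dz":0,"rx":0,"ry":0,"rz":0,"jaw":0},{"dx":-0.0005,"dy":-0.056,"dz":0,"rx":0,"ry":0,"rz":0,"jaw":0},{"dx":-0.0005,"dy":-0.058,"dz":0,"rx":0,"ry":0,"rz":0,"jaw":0},{"dx":-0.0005,"dy":-0.058,"dz":0.002,"rx":0,"ry":0,"rz":0,"jaw":0},{"dx":-0.0005,"dy":-0.058,"dz":0.003,"rx":0,"ry":0,"rz":0,"jaw":0},{"dx":-0.0005,"dy":-0.058,"dz":0.003,"rx":0,"ry":0,"rz":0,"jaw":0}]'|grep force; python3 -c "
from h import *
here()"; python3 -m jog '[{"dx":0,"dy":0,"dz":0.001,"rx":0,"ry":0,"rz":0,"jaw":0},{"dx":0,"dy":0,"dz":0.0015,"rx":0,"ry":0,"rz":0,"jaw":0},{"dx":0,"dy":0,"dz":0.0015,"rx":0,"ry":0,"rz":0,"jaw":0}]'|grep force; python3 -c "
from h import *
here()"
```

```text
force: [-0.1, -0.5, 0.9]
grip_force: 30.0
grip plate mm [-13.2  53. ] z 53.3 F [-0.  -0.5] 0.9 t 57.05
force: [-2.2, -1.0, 8.4]
grip_force: 30.0
grip plate mm [-13.1  53. ] z 53.3 F [-2.1 -1.1] 8.4 t 57.35
```

```bash
python3 -m jog '[{"dx":0,"dy":0,"dz":-0.002,"rx":0,"ry":0,"rz":0,"jaw":0.2},{"dx":0,"dy":0,"dz":-0.002,"rx":0,"ry":0,"rz":0,"jaw":0.4},{"dx":0,"dy":0,"dz":-0.002,"rx":0,"ry":0,"rz":0,"jaw":0.45},{"dx":0,"dy":0,"dz":-0.04,"rx":0,"ry":0,"rz":0,"jaw":0.45},{"dx":0,"dy":0,"dz":-0.09,"rx":0,"ry":0,"rz":0,"jaw":0.45},{"dx":0,"dy":-0.03,"dz":-0.14,"rx":0,"ry":0,"rz":0,"jaw":0.45},{"dx":0.04,"dy":-0.053,"dz":-0.17,"rx":0,"ry":0,"rz":0,"jaw":0.45},{"dx":0.06,"dy":-0.053,"dz":-0.18,"rx":0,"ry":0,"rz":0,"jaw":0.45},{"dx":0.06,"dy":-0.053,"dz":-0.18,"rx":0,"ry":0,"rz":0,"jaw":0.45},{"dx":0.06,"dy":-0.053,"dz":-0.18,"rx":0,"ry":0,"rz":0,"jaw":0.45}]'|grep force
python3 - <<'E'
from h import *
here();v=view('wrist')
for ce,st,px in blobs(v,'blue',200):
    P=np.array([F(ray(v,q,.028)) for q in cv2.boxPoints(cv2.minAreaRect(px.astype(np.float32)))]);print('blue',ce.round(),P.round(1).tolist())
RANGES['orange']=((0,150,60),(16,255,255))
for ce,st,px in blobs(v,'orange',200):print('knob?',ce.round(),st[4],F(ray(v,ce,.075)).round(1))
g=cv2.cvtColor(v[0],cv2.COLOR_BGR2GRAY)
for y in(-150,-110,110,150):
    p=np.array([g[tuple(proj(v,np.r_[W(x,y),.012]).round().astype(int)[::-1])] for x in np.arange(-45,30,1.)]).astype(int)
    print(y,'strip in',-45+np.argmax(p<50),'after-strip',p[50:].tolist())
t=view('top')
for ce,st,px in blobs(t,'blue',40)+blobs(t,'yellow',30): 
    p=ray(t,ce,.016)
    if p[0]<.7: print(ce.round(1),st[4],p.round(3))
E
```

```text
force: [0.4, -0.1, 0.0]
grip_force: 0.0
grip plate mm [-73.5  -0.7] z 231.6 F [ 0.4 -0.1] 0.0 t 58.35
blue [238. 239.] [[-43.1, -85.7], [-43.1, -7.6], [14.9, -8.0], [14.8, -89.7]]
blue [335. 240.] [[-43.0, 12.9], [-43.0, 91.0], [13.8, 95.1], [13.8, 13.4]]
knob? [168.  14.] 433 [-212.1  -83.5]
knob? [380.  44.] 230 [-191.8   71.8]
knob? [185. 150.] 564 [-113.7  -78.6]
knob? [380. 150.] 505 [-113.3   77.7]
-150 strip in -36 after-strip [35, 39, 33, 33, 31, 30, 49, 139, 231, 247, 247, 247, 242, 211, 127, 100, 105, 107, 107, 109, 109, 110, 110, 107, 107]
-110 strip in -36 after-strip [40, 31, 35, 35, 35, 29, 43, 139, 226, 244, 246, 246, 243, 211, 128, 101, 107, 110, 110, 112, 111, 110, 107, 113, 113]
110 strip in -45 after-strip [20, 15, 15, 17, 20, 15, 23, 77, 125, 128, 128, 126, 118, 97, 80, 79, 82, 82, 84, 85, 83, 84, 83, 83, 83]
150 strip in -36 after-strip [36, 32, 32, 29, 31, 24, 59, 168, 243, 242, 242, 242, 239, 188, 113, 100, 106, 106, 110, 106, 107, 109, 111, 111, 109]
[ 96.1 262.3] 206 [0.44  0.709]
[402.4 234.5] 51 [ 0.513 -0.367]
[155.2 262.6] 371 [0.434 0.503]
```

All numbers agree: the strip-to-face gap is 5–6 mm at both ends, the knobs are unmoved, and both carriers are parallel in the lane. Handing in.

```bash
python3 -c "
from rig import bot
print(bot.close_job())"
```

```text
the job is handed in; nothing more can be done
None
```

The job is handed in: the straightedge bears on both pins, the rollers are set to just touch the gauge, the gauge slid 66 mm freely and is back in its tray, and the two blue carriers I found (no third visible) are lengthwise in the lane.

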